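# Weigh a sample can on a lever spring balance and sort it by the maximum pointer

### The job

Weigh the filled sample can on the spring balance: press the balance's maximum pointer back down onto the live pointer, then hang the can by its bail on the hook so gently that the maximum pointer does not run ahead of the live one, let go and leave it hanging free until it has been still for a good second. Then take it off and set it down upright, wholly inside the square steel tray if the maximum pointer was left at or above the limit index on the scale, or wholly on the round cork mat if it was left below. Leave the other things on the desk where they are.

Things in the scene. Friction and masses are not known exactly. Their poses are not given: they have to be found in the camera images.
- sample_can: closed metal sample can, 58 mm across, lid top 58 mm above the foot. Over the lid a fixed bail: two upright flat straps at x = +-24 mm joined by a 5 mm round bar arching to a point, top 111 mm above the foot; the open window under it is 45 mm wide, 48 mm high. Origin: centre of the foot; z up, x from strap to strap, y through the window. Weighs 0.20 to 0.70 kg, unseen. Starts upright on the desk
- bail_top (a point): on the can: underside of the bail's bar at its middle, the point that rests on the hook, 106 mm above the foot; axes as the can's
- bail_grip (a point): on the can: midway between the straps, 82 mm above the foot, a good height to grip the straps by their outer faces (51 mm apart along x; 11 mm wide along y, 3 mm thick, straight from 58 to 93 mm above the foot); axes as the can's
- balance: lever spring balance, fixed to the desk: base plate 95x200x16 mm (x -26 to +69 mm), column and spring drum behind the beam (x +20 to +51 mm, drum radius 31). Origin: on the desk under the beam's pivot, which lies along x 205 mm up; y runs along the beam to the hook, -x faces the robot. White scale plate, with a dark pointed limit index on its outer edge, at y -105 to -157 mm, up to 270 mm high
- hook_seat (a point): on the beam: bottom of the hook's V notch, on top of the 6 mm round rod, 120 mm from the pivot along y and 23 mm above it (228 mm above the desk unloaded); sinks on an arc about the pivot under load, almost straight down. The rod runs along y (pivot to tip), its end turned up
- hook_tip (a point): on the beam: top of the hook's turned-up end, 15 mm beyond the seat along y and 14 mm above it; the bail's bar must pass over it from the open end
- beam (a joint): turn of the beam in rad: 0 unloaded on its stop, growing as the hook end sinks (largest 0.36). Spring 2.6 N m per rad after a preload of about 0.05 N m, so about 180 N/m felt at the hook; lightly damped: a load let go suddenly swings past its resting place. The far end, with the live pointer, rises and its pin lifts the maximum pointer
- beam_axis (a point): on the beam at the pivot; y points along the beam to the hook
- max_pointer (a joint): turn of the maximum pointer in rad, same pivot and zero as the beam: when it equals the beam's value it lies on the beam's pin. Friction (0.02 N m) keeps it where the beam has lifted it to; it starts at 0.15 to 0.33, left from an earlier weighing. Its tip points at the limit index at 0.20 rad
- max_axis (a point): on the maximum pointer at the pivot; y points along it, away from its tip
- reset_tab (a point): on the maximum pointer: middle of the top of its flat black tab, 24 mm (x) by 20 mm (y), 112 mm from the pivot towards the scale, in front of it; pressing it down turns the pointer back onto the live pointer's pin (about 0.2 N, then a firm stop)
- run_tray: square steel tray 104x104 mm, fixed, 14 mm high, walls and floor 3 mm; origin: centre of its underside (floor top at z = 3 mm), x and y along its sides
- cork_mat: round cork mat, 100 mm across, 10 mm thick, fixed; origin: centre of its underside
- timer: bystander, leave alone: flat white bench timer, 62x62x20 mm; origin: centre of its underside
- indicator: bystander, leave alone: small round white bottle with screw cap, 39 mm across, 70 mm high; origin: centre of its underside
- beaker_r: bystander, leave alone: clear empty beaker, 67 mm across, 80 mm high; origin: centre of its underside
- note_block: bystander, leave alone: flat square block of notes, 70x70x10 mm; origin: centre of its underside
- stopper: bystander, leave alone: small black rubber stopper, 22x24x22 mm; origin: centre of its underside
- marker: bystander, leave alone: marker pen, 132 mm long, 14 mm thick, lying; origin: centre of its underside

How it is judged:
On the way, in this order (a step that is already met when the one before it is completed fails the run):
1. the maximum pointer is pressed back until it lies on the unloaded live pointer (joint max_pointer and joint beam under 0.03 rad) (value of joint each of max_pointer, beam below 0.03 rad), for 0.2 s.
2. the can hangs by its bail on the hook (bail_top within 13 mm of hook_seat), free of the robot, still for 1 s (under 10 mm/s), the maximum pointer less than 0.02 rad past the live one (distance between bail_top and hook_seat below 0.013 m and value of joint beam above 0.04 rad and contact force between the fingers and anything else below 0.05 N and contact force between sample_can and the arm below 0.05 N and angle between sample_can's own z axis and vertical below 0.2 rad and linear speed of sample_can below 0.01 m/s and angular speed of sample_can below 0.1 rad/s and velocity of joint beam between -0.03 and 0.03 rad/s and angle between the y axis of beam_axis and the y axis of max_axis, either way round below 0.02 rad), for 1 s.
At the end, for the whole second after the job is handed in: Can upright (0.06 rad), released, at rest; beam back at zero (under 0.03 rad). Maximum pointer above 0.20 rad: can centre within 24 mm of the tray's along each side; below: within 23 mm of the cork mat's centre. From 0.185 to 0.215 rad either place counts (value of joint beam below 0.03 rad and angle between sample_can's own z axis and vertical below 0.06 rad and linear speed of sample_can below 0.01 m/s and angular speed of sample_can below 0.1 rad/s and ((value of joint max_pointer above 0.185 rad and x of sample_can in the frame of run_tray between -0.024 and 0.024 m and y of sample_can in the frame of run_tray between -0.024 and 0.024 m and z of sample_can in the frame of run_tray below 0.007 m and contact force between sample_can and run_tray above 1 N) or (value of joint max_pointer below 0.215 rad and horizontal distance between sample_can and cork_mat below 0.023 m and z of sample_can in the frame of cork_mat below 0.014 m and contact force between sample_can and cork_mat above 1 N))); the robot touches nothing.
It fails at once if a bystander is shoved more than 30 mm (distance of any of timer, indicator, beaker_r, note_block, stopper, marker from where it was at the start of the episode above 0.03 m).
It fails at once if the can is let go so roughly that, with the can hanging free, the maximum pointer stands more than 0.05 rad past the live one (distance between bail_top and hook_seat below 0.013 m and value of joint beam above 0.04 rad and contact force between the fingers and anything else below 0.05 N and angle between the y axis of beam_axis and the y axis of max_axis, either way round above 0.05 rad).
It also fails if it takes over 70 s, if anything falls off the work surface, if the arm or the gripper's body presses on something with over 40 N, if the wrist force passes 120 N, or if a joint passes its speed limit or range.

### The arm

A 7-joint arm with a two-finger parallel gripper is mounted at the origin on a cart in front of the work surface, level with it; the furniture and walls round the work are solid. World frame = base frame: x ahead of the robot, y to its left, z up, the work surface at z = 0. Lengths are in m, angles in rad, forces in N, time in s.
With the tool pointing down it reaches from about 0.4 to 0.85 m from the base axis. Payload 10.4 kg.
Tool frame: the origin (TCP) lies midway between the tips of the shut fingers; the grasp point (between the pads) lies 19 mm behind it (ctrl.grasp_offset is the y of the grasp point in the tool frame, in m); y points along the fingers, z is the direction in which the jaws open and shut, and the axes are right-handed (so a half turn about y gives the same grasp; the last joint's range is limited). The gripper opens to 87 mm and grips with 3 to 60 N. Pads are 19 mm wide; open, the fingers measure 117 mm over their backs; the gripper's body (75 mm by 190 mm) begins 51 mm behind the grasp point.
Start: joints at [1.157, 0.332, -0.065, 1.46, 0.022, 1.35, -0.088], TCP at [0.238, -0.578, 0.223] pointing down, gripper open.
Joint ranges: [-2.6, 2.6], [-0.5, 2.12], [-1.47, 1.34], [0.16, 2.42], [-1.27, 4.41], [0.06, 2.06], [-2.6, 2.6]. Speed limits (rad/s): [2.22, 2.22, 2.79, 2.79, 3.14, 3.14, 3.14].

### API

Orientations are given as a unit quaternion [x, y, z, w].
In Python, from rig import observe, optics, order, ctrl gives the robot as it stands.
- The arm moves only by the tool arm_command, never from a script. Its argument "moves" is text: rows parted by semicolons, each of 6 numbers parted by spaces: the shift along the world's x, y, z in units of 80 mm (1.0 is 80 mm), then the turn, a rotation vector about the world's x, y, z in units of 0.15 rad (1.0 is 0.15 rad). In form: dx dy dz ax ay az; .... A call has 1 to 12 rows; each row shifts and turns the commanded pose from where the row before left it; what a row does not reach is not made up. A row lasts 1/8 s, in which the tool goes at most 62.5 mm and 10.7 degrees, less where a joint would pass 70% of its speed; a pose out of reach is approached as far as the arm can. A call with a number of a shift or a turn outside -1 to 1 is refused whole. A call with a gripper value outside its range is refused whole. "hand" is the opening, from 0 (shut) to 1 (fully open), set as the call begins (left out, the last holds). The fingers move at their own pace and stop on an object; "force" is the grip in N (left out, the last holds). Time passes only in rows, so rows that do not move let the fingers close. It gives the time, the measured TCP pose, the force and the opening at its end, in the units of the state.
- observe(): the state, without advancing time (a new reading comes with each control period).
- optics.grab_frame(name): name is "side" or "top" or "wrist"; returns a dict with "image" (420x560x3 uint8, blue, green, red), "range_z" (420x560 float32, m along the optical axis (not along the pixel's ray), 0 where there is no reading), "fov_y" (degrees; the focal length in pixels is half the picture's height over the tangent of half this angle, whatever the lens; pixels are square), "cx", "cy" (the principal point, pixels), "R" (3x3) and "t" (3): a world point X has camera coordinates R X + t; the wrist camera has in their place "T_tool_cam" (4x4, takes a point from camera to tool coordinates, whose origin is the TCP and whose axes are the tool frame's). Camera axes: x right, y down, z forward; pixel columns grow to the right and rows downward; lengths in m; the calibration is good to about 2 mm. A picture is of the moment at which its call begins: read the wrist's pose just before it.
- order.finish_job(): hands the job in, once; it reports no verdict.
The state is a dict: "clock": time; "joint_positions": joint angles; "joint_velocities": joint speeds; "joint_efforts": joint torques, N m; "ee_pos": TCP position; "eef_rot": TCP orientation; "contact_force": force on the tool from outside, world axes, zero at the start; "torque": the same for the moment, N m; "gripper_width": opening from 0.0 (shut) to 1.0 (fully open).
Only numpy, scipy, OpenCV 4.12 (cv2) and the standard library are available. Lean on these libraries where they do the work, as an engineer would, in place of code of your own. Each camera call takes 0.05 s, during which the arm holds its last target.

## Working session

There is one attempt and no reset: what is moved stays moved. The work goes in short steps, Python scripts to look and compute and a tool call to move; the robot and the scene stay as the last step left them, time stands still between calls to the robot, and variables do not carry over. Pictures are saved under pics/ and viewed, and the job is handed in when it is done.

Besides the shell and the picture viewer there is one more tool, called after "Call:" as name(argument=value, ...) on one line, values as JSON. arm_command: Moves the arm, as the interface text tells. Its arguments: {"type":"object","properties":{"moves":{"type":"string"},"hand":{"type":"number"},"force":{"type":"number"}},"required":["moves"]}

```bash
ls; mkdir -p pics; python3 - <<'E'
from rig import observe, optics, order, ctrl
import cv2,numpy as np,pickle
s=observe();print(s)
print(ctrl.grasp_offset)
for n in ["side","top","wrist"]:
    f=optics.grab_frame(n); cv2.imwrite(f"pics/{n}0.png",f["image"]); pickle.dump(f,open(f"{n}0.pkl","wb"))
    print(n,{k:v for k,v in f.items() if k not in("image","range_z")})
E
```

```text
pics
{'clock': 0.0, 'joint_positions': array([ 1.15744006,  0.33289509, -0.06470988,  1.46093667,  0.02162062,
        1.34992542, -0.08848133]), 'joint_velocities': array([ 3.59324478e-04, -1.27941071e-05, -2.75532122e-04,  6.75574818e-04,
       -5.42939698e-04,  7.98664834e-04,  1.05483261e-04]), 'joint_efforts': array([ 1.00065692e-03, -6.23274708e+01,  2.48763064e-02, -3.89886653e+01,
       -6.14088681e-02,  3.99610517e-02,  1.41930777e-04]), 'ee_pos': array([ 0.2378969 , -0.57752545,  0.2217417 ]), 'eef_rot': array([-0.13742467,  0.69415222, -0.69314727,  0.13716418]), 'contact_force': array([-0.39455305, -0.11204271, -0.30184313]), 'torque': array([-0.00500081, -0.00848586,  0.02863597]), 'gripper_width': 0.9976054081720387}
-0.0187
side {'fov_y': 55.069024754371185, 'cx': 277.1109493003547, 'cy': 208.7076662137624, 'R': array([[-0.9956286 , -0.09339287,  0.00120969],
       [-0.04652655,  0.48468969, -0.87344787],
       [ 0.08098748, -0.86968596, -0.48691617]]), 't': array([0.59444099, 0.04319079, 1.21288722])}
top {'fov_y': 50.40476234421955, 'cx': 277.52989024734836, 'cy': 214.60862757997714, 'R': array([[ 0.01701699, -0.99974671, -0.01472891],
       [-0.99414465, -0.0153458 , -0.10696223],
       [ 0.10670911,  0.01646284, -0.99415398]]), 't': array([0.24881227, 0.56864433, 1.17067462])}
wrist {'fov_y': 70.60095612057248, 'cx': 282.84235976851147, 'cy': 211.58259133684527, 'T_tool_cam': array([[ 3.11421477e-05,  9.62700673e-01,  2.70568684e-01,
        -7.41175308e-02],
       [ 4.66450584e-04, -2.70568668e-01,  9.62700565e-01,
        -1.61742534e-01],
       [ 9.99999891e-01,  9.62263573e-05, -4.57478380e-04,
         4.34903318e-04],
       [ 0.00000000e+00,  0.00000000e+00,  0.00000000e+00,
         1.00000000e+00]])}
```

View pics/side0.png

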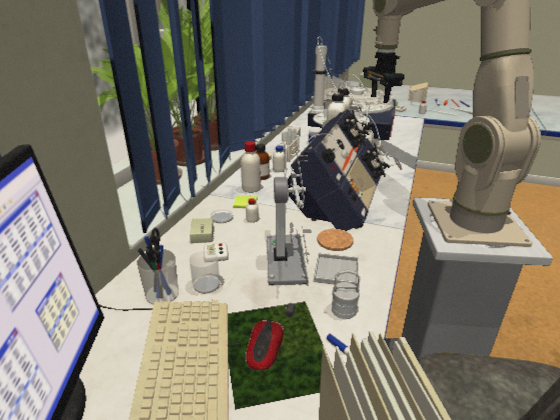

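View pics/top0.png

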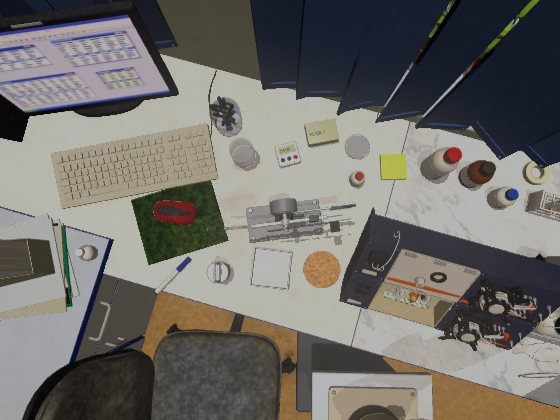

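View pics/wrist0.png

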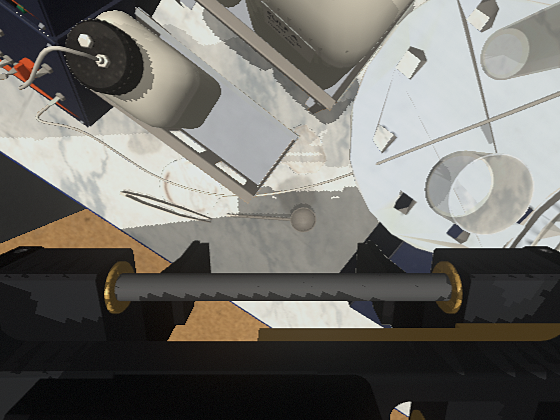

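```bash
cat > h.py <<'E'
import numpy as np,cv2,pickle
from scipy.spatial.transform import Rotation as Rn
def K(f):
    h=f["image"].shape[0]; return h/2/np.tan(np.radians(f["fov_y"])/2)
def pt(f,u,v,z=None,R=None,t=None):
    """pixel -> world; by range, or onto plane z"""
    R=f["R"] if R is None else R; t=f["t"] if t is None else t
    F=K(f); d=np.array([(u-f["cx"])/F,(v-f["cy"])/F,1.])
    o=-R.T@t; w=R.T@d
    if z is None:
        r=f["range_z"][int(round(v)),int(round(u))]; return o+w*r
    return o+w*(z-o[2])/w[2]
def proj(f,X,R=None,t=None):
    R=f["R"] if R is None else R; t=f["t"] if t is None else t
    c=R@np.asarray(X,float)+t; F=K(f); return np.array([f["cx"]+F*c[0]/c[2],f["cy"]+F*c[1]/c[2]])
def wristRt(f,pos,q):
    T=np.eye(4);T[:3,:3]=Rn.from_quat(q).as_matrix();T[:3,3]=pos
    M=np.linalg.inv(T@f["T_tool_cam"]); return M[:3,:3],M[:3,3]
E
python3 - <<'E'
from h import *
f=pickle.load(open("top0.pkl","rb"));s=pickle.load(open("side0.pkl","rb"))
c=f["image"][120:310,140:400]; cv2.imwrite("pics/topc.png",cv2.resize(c,None,fx=3,fy=3,interpolation=cv2.INTER_CUBIC))
c=s["image"][160:340,190:390]; cv2.imwrite("pics/sidec.png",cv2.resize(c,None,fx=3.3,fy=3.3,interpolation=cv2.INTER_CUBIC))
for u,v in [(285,215),(218,272),(271,268),(322,268),(357,178),(375,230),(400,250),(340,300),(185,260),(270,230),(480,270),(375,205)]:
    print((u,v),pt(f,u,v).round(3))
E
```

```text
(285, 215) [0.545 0.238 0.21 ]
(218, 272) [0.409 0.41  0.057]
(271, 268) [0.421 0.274 0.005]
(322, 268) [0.423 0.136 0.011]
(357, 178) [0.661 0.05  0.069]
(375, 230) [0.513 0.035 0.222]
(400, 250) [ 0.468 -0.019  0.231]
(340, 300) [0.341 0.09  0.039]
(185, 260) [0.439 0.508 0.011]
(270, 230) [0.51  0.272 0.201]
(480, 270) [ 0.427 -0.194  0.23 ]
(375, 205) [ 0.6   -0.012 -0.005]
```

View pics/topc.png

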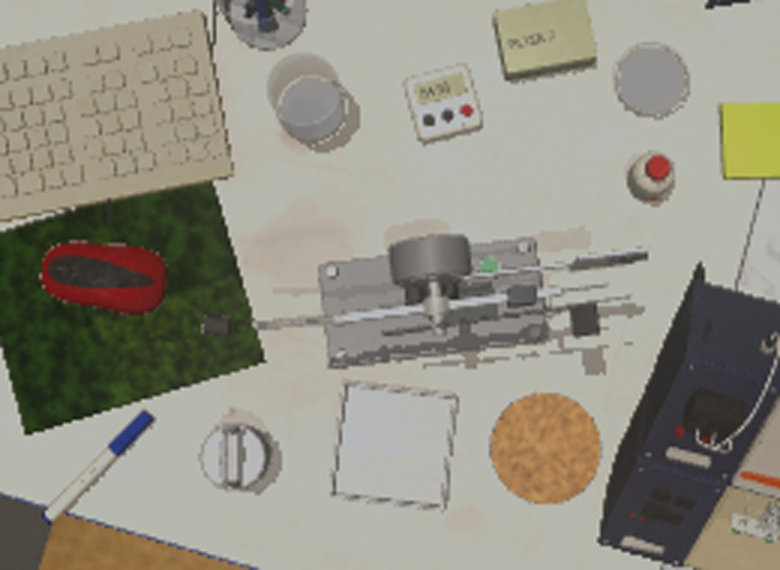

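View pics/sidec.png

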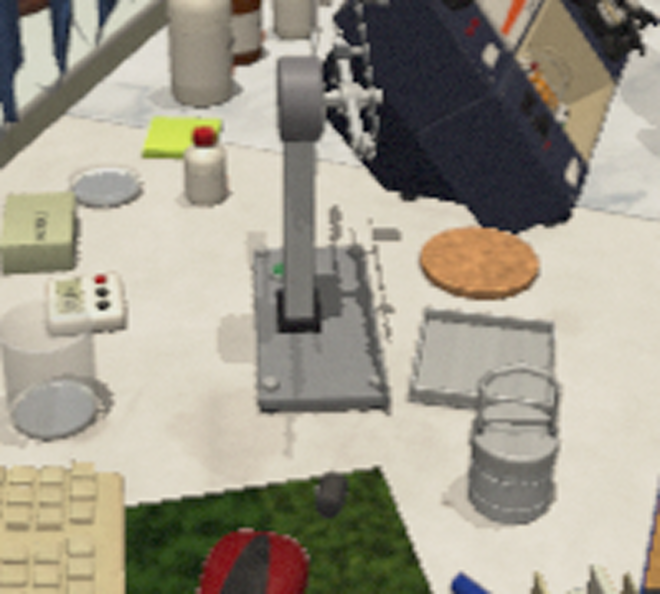

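```bash
python3 - <<'E'
from h import *
f=pickle.load(open("top0.pkl","rb"));s=pickle.load(open("side0.pkl","rb"))
def cloud(f):
    F=K(f);v,u=np.mgrid[:420,:560];r=f["range_z"]
    c=np.stack([(u-f["cx"])/F*r,(v-f["cy"])/F*r,r],-1); P=(c-f["t"])@f["R"]; P[r==0]=np.nan; return P
P=cloud(f);Q=cloud(s)
np.save("ptop.npy",P);np.save("pside.npy",Q)
A=np.concatenate([P.reshape(-1,3),Q.reshape(-1,3)]);A=A[~np.isnan(A[:,0])]
for y in np.arange(-.9,.7,.1):
    print(round(y,1),[ (lambda m: round(float(np.percentile(A[m,2],99.5)),2) if m.sum()>5 else None)((abs(A[:,0]-x)<.05)&(abs(A[:,1]-y)<.05)) for x in np.arange(.2,1,.1)])
print("base corners");
for u,v in [(319,265),(535,240),(545,340),(330,365)]:
    print(pt(f,u/3+140,v/3+120,.016).round(4), pt(f,u/3+140,v/3+120)[2].round(3))
E
```

```text
-0.9 [0.16, 0.17, 0.33, 0.56, 0.57, 0.01, None, None]
-0.8 [0.15, 0.24, 0.24, 0.4, 0.57, 0.04, None, None]
-0.7 [0.09, 0.34, 0.3, 0.33, 0.57, 0.04, None, 0.57]
-0.6 [0.54, 0.58, None, 0.1, 0.58, 0.58, None, 0.57]
-0.5 [0.58, 0.58, 0.33, 0.01, 0.11, 0.58, None, 0.56]
-0.4 [0.58, 0.3, 0.31, 0.18, 0.1, 0.58, 0.04, 0.55]
-0.3 [0.09, 0.22, 0.25, 0.2, 0.1, 0.58, 0.58, 0.56]
-0.2 [0.09, 0.23, 0.25, 0.22, 0.01, 0.17, 0.6, 0.54]
-0.1 [0.01, 0.08, 0.24, 0.24, 0.01, 0.16, 0.67, 0.59]
-0.0 [0.01, 0.07, 0.26, 0.26, 0.18, 0.07, 0.64, 0.4]
0.1 [0.01, 0.06, 0.18, 0.25, 0.27, 0.07, 0.6, 0.59]
0.2 [0.0, 0.01, 0.02, 0.23, 0.24, 0.02, 0.03, 0.6]
0.3 [-0.25, 0.01, 0.02, 0.23, 0.23, 0.08, 0.08, 0.6]
0.4 [-0.25, 0.01, 0.11, 0.24, 0.01, 0.08, 0.17, 0.13]
0.5 [-0.25, 0.01, 0.02, 0.04, 0.04, 0.04, 0.04, 0.41]
0.6 [-0.02, 0.01, 0.02, 0.03, 0.04, 0.04, 0.04, 0.42]
base corners
[0.5823 0.344  0.016 ] 0.017
[0.6082 0.1472 0.016 ] 0.002
[0.517  0.1375 0.016 ] 0.0
[0.4912 0.3318 0.016 ] -0.003
```

```bash
python3 - <<'E'
from h import *
f=pickle.load(open("top0.pkl","rb"));s=pickle.load(open("side0.pkl","rb"))
O=np.array([.5284,.2373,0]);X=np.array([.991,.131,0]);Y=np.array([-.131,.991,0])
def b(x,y,z): return O+x*X+y*Y+np.array([0,0,z])
def inv(p): d=p-O; return np.array([d@X,d@Y,d[2]]).round(4)
for nm,p in [("seat",b(0,.12,.228)),("tip",b(0,.135,.242)),("pivot",b(0,0,.205))]:
    q=proj(f,p); print(nm,p.round(4),q.round(1),"crop",((q-[140,120])*3).round(0), "side",proj(s,p).round(1))
for cu,cv_ in [(584,320),(575,310),(592,330),(522,295),(265,323),(300,320),(255,324),(217,325),(610,258),(440,310),(435,455),(232,430),(232,480),(230,455)]:
    u,v=cu/3+140,cv_/3+120; p=pt(f,u,v); print((cu,cv_),p.round(4),"bal",inv(p))
# tray, mat: 
im=f["image"];hsv=cv2.cvtColor(im,cv2.COLOR_BGR2HSV)
m=((hsv[...,0]>5)&(hsv[...,0]<22)&(hsv[...,1]>110)).astype(np.uint8);m[:, :300]=0;m[:,345:]=0;m[:245]=0;m[292:]=0
M=cv2.moments(m,True);print("mat",M["m00"],pt(f,M["m10"]/M["m00"],M["m01"]/M["m00"],.01))
for cu,cv_ in [(345,383),(457,395),(447,509),(333,496)]:
    print("tray",pt(f,cu/3+140,cv_/3+120,.014).round(4))
# can lid circle
P=np.load("ptop.npy"); sel=(abs(P[...,0]-.409)<.05)&(abs(P[...,1]-.41)<.05)
l=sel&(abs(P[...,2]-.058)<.006); print("lid",l.sum(),np.median(P[l],0),P[l].min(0),P[l].max(0))
t=sel&(P[...,2]>.07); print(P[t].round(3)[:60])
E
```

```text
seat [0.5127 0.3562 0.228 ] [232.2 227.5] crop [277. 323.] side [301.8 205.3]
tip [0.5107 0.3711 0.242 ] [224.8 227.8] crop [254. 323.] side [302.7 202.7]
pivot [0.5284 0.2373 0.205 ] [285.2 222.3] crop [435. 307.] side [296.8 189.4]
(584, 320) [0.5169 0.1279 0.2446] bal [-0.0257 -0.1069  0.2446]
(575, 310) [0.5245 0.1342 0.2409] bal [-0.0173 -0.1017  0.2409]
(592, 330) [0.5096 0.1221 0.245 ] bal [-0.0337 -0.1117  0.245 ]
(522, 295) [0.5381 0.1714 0.2106] bal [ 0.001  -0.0666  0.2106]
(265, 323) [0.5116 0.3639 0.2366] bal [-1.000e-04  1.277e-01  2.366e-01]
(300, 320) [0.5148 0.3386 0.2301] bal [-2.000e-04  1.022e-01  2.301e-01]
(255, 324) [0.5103 0.3706 0.2422] bal [-0.0005  0.1345  0.2422]
(217, 325) [0.5252 0.4341 0.0253] bal [0.0226 0.1954 0.0253]
(610, 258) [0.5631 0.1091 0.2456] bal [ 0.0176 -0.1316  0.2456]
(440, 310) [0.5253 0.2338 0.214 ] bal [-0.0035 -0.003   0.214 ]
(435, 455) [0.4118 0.2355 0.0066] bal [-0.1158  0.0135  0.0066]
(232, 430) [0.4315 0.4075 0.0929] bal [-0.0738  0.1813  0.0929]
(232, 480) [0.3883 0.4113 0.0585] bal [-0.1161  0.1907  0.0585]
(230, 455) [0.4098 
[... 750 characters left out ...]
0.108]
 [0.417 0.412 0.113]
 [0.417 0.411 0.105]
 [0.415 0.412 0.112]
 [0.415 0.411 0.108]
 [0.412 0.41  0.11 ]
 [0.41  0.413 0.11 ]
 [0.41  0.41  0.108]
 [0.408 0.412 0.112]
 [0.407 0.41  0.108]
 [0.405 0.412 0.112]
 [0.405 0.41  0.111]
 [0.403 0.412 0.109]
 [0.402 0.411 0.101]
 [0.4   0.413 0.108]
 [0.4   0.41  0.107]
 [0.397 0.413 0.107]
 [0.398 0.41  0.106]
 [0.395 0.413 0.106]
 [0.395 0.41  0.106]
 [0.392 0.413 0.102]
 [0.393 0.41  0.106]
 [0.39  0.413 0.105]
 [0.39  0.41  0.105]
 [0.387 0.413 0.103]
 [0.387 0.411 0.097]
 [0.387 0.41  0.091]
 [0.387 0.408 0.089]
 [0.387 0.407 0.077]
 [0.385 0.416 0.096]
 [0.385 0.414 0.093]
 [0.385 0.41  0.102]
 [0.385 0.409 0.095]
 [0.385 0.406 0.097]]
```

```bash
python3 - <<'E'
from h import *
from rig import observe
s=observe();print(s["ee_pos"],Rn.from_quat(s["eef_rot"]).as_matrix().round(3), s["clock"])
f=pickle.load(open("side0.pkl","rb"))
E
```

```text
[ 0.23793194 -0.57763571  0.2219426 ] [[-0.925 -0.     0.381]
 [-0.381  0.001 -0.925]
 [ 0.    -1.    -0.001]] 0.15
```

Call:
arm_command(moves="0 0 0.7 0 0 0;0 0 0.7 0 0 0;0 0 0.7 0 0 0;0 0 0.7 0 0 0", hand=0)

```text
clock: 0.65
ee_pos: [0.2379, -0.5776, 0.4483]
eef_rot: [0.137, -0.694, 0.694, -0.137]
contact_force: [1.3, -0.8, -0.1]
gripper_width: 0.63
```

Call:
arm_command(moves="0.4 0.55 0 0 0 -0.2;0.4 0.55 0 0 0 -0.2;0.4 0.55 0 0 0 -0.2;0.4 0.55 0 0 0 -0.2;0.4 0.6 0 0 0 -0.2;0.3 0.65 0 0 0 -0.2;0.2 0.65 0 0 0 -0.2;0.2 0.65 0 0 0 -0.2;0.2 0.65 0 0 0 -0.1;0.2 0.65 0 0 0 0;0.2 0.65 0 0 0 0;0 0 0 0 0 0")

```text
clock: 2.15
ee_pos: [0.5025, -0.0371, 0.4464]
eef_rot: [-0.051, 0.706, -0.705, 0.051]
contact_force: [0.1, -0.7, 1.2]
gripper_width: 0.008
```

Call:
arm_command(moves="0.05 0.5 -0.3 0 0 0;0.05 0.5 -0.4 0 0 0;0.06 0.5 -0.4 0 0 0;0 0.5 -0.4 0 0 0;0 0 0 0 0 0;0 0 0 0 0 0")

```text
clock: 2.9
ee_pos: [0.5152, 0.1168, 0.3269]
eef_rot: [0.047, -0.705, 0.706, -0.048]
contact_force: [0.3, -0.9, 0.2]
gripper_width: 0.007
```

```bash
python3 - <<'E'
from h import *
from rig import observe,optics
s=observe();print(s["ee_pos"],s["contact_force"],s["clock"])
f=optics.grab_frame("side");cv2.imwrite("pics/side1.png",cv2.resize(f["image"][100:310,220:400],None,fx=3,fy=3,interpolation=cv2.INTER_CUBIC))
f=optics.grab_frame("wrist");cv2.imwrite("pics/wrist1.png",f["image"])
E
```

```text
[0.51523817 0.11681814 0.32690479] [ 0.30457703 -0.86138993  0.21108781] 2.9
```

View pics/side1.png

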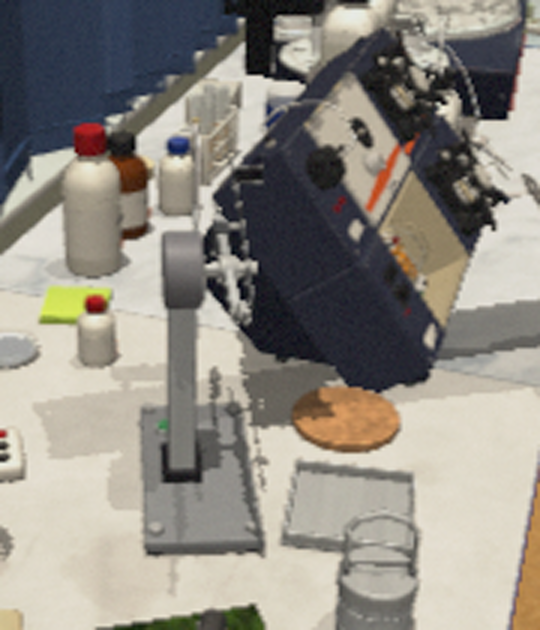

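View pics/wrist1.png

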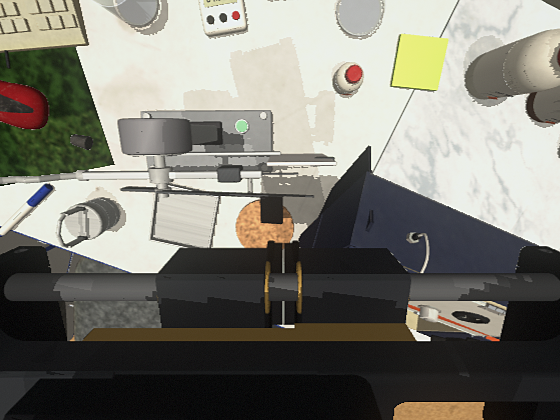

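```bash
python3 - <<'E'
from h import *
from rig import observe,optics
s=observe();print(s["ee_pos"],s["clock"])
f=optics.grab_frame("side");print(proj(f,s["ee_pos"]));cv2.imwrite("pics/side2.png",f["image"])
f=optics.grab_frame("top");print(proj(f,s["ee_pos"]));cv2.imwrite("pics/top2.png",f["image"])
E
```

```text
[0.5155696  0.11654983 0.32741115] 3.0
[305.74004306 123.47938195]
[344.92169774 224.14753785]
```

View pics/side2.png

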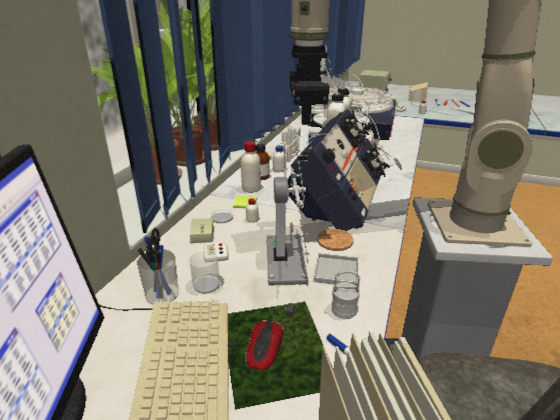

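View pics/top2.png

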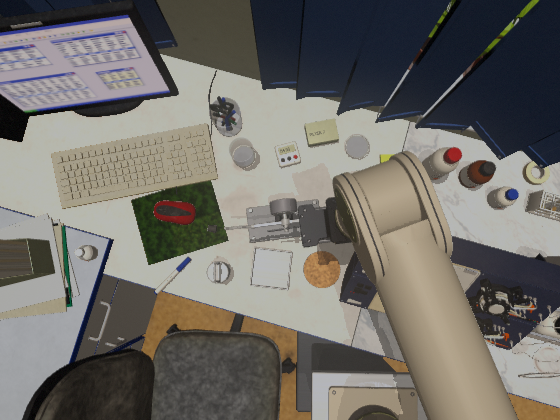

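Call:
arm_command(moves="0.02 0.08 -0.3 0 0 0;0 0 -0.3 0 0 0;0 0 -0.25 0 0 0;0 0 0 0 0 0")

```text
clock: 3.6
ee_pos: [0.5161, 0.1236, 0.2579]
eef_rot: [0.048, -0.705, 0.706, -0.047]
contact_force: [-0.5, 0.2, 0.4]
gripper_width: 0.005
```

```bash
python3 - <<'E'
from h import *
from rig import observe,optics
s=observe();print(s["ee_pos"],s["contact_force"],s["clock"])
f=optics.grab_frame("wrist");cv2.imwrite("pics/wrist3.png",f["image"])
R,t=wristRt(f,s["ee_pos"],s["eef_rot"]); print(proj(f,s["ee_pos"],R,t))
E
```

```text
[0.51614366 0.12359197 0.2578533 ] [-0.52420416  0.15998699  0.41095892] 3.6
[282.2896503  258.27329825]
```

View pics/wrist3.png

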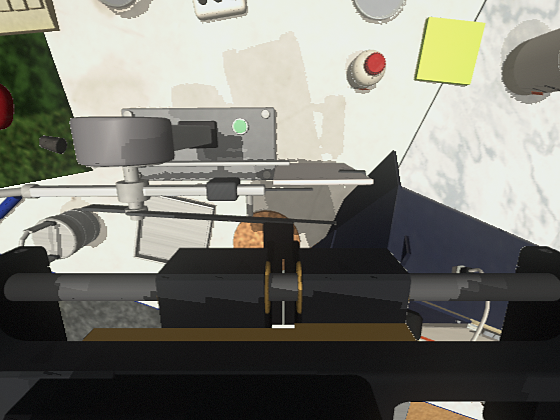

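Call:
arm_command(moves="0 0 -0.1 0 0 0;0 0 -0.1 0 0 0;0 0 -0.1 0 0 0;0 0 -0.1 0 0 0;0 0 0 0 0 0")

```text
clock: 4.28
ee_pos: [0.5161, 0.1244, 0.2258]
eef_rot: [0.048, -0.705, 0.706, -0.048]
contact_force: [0.5, -0.2, -0.1]
gripper_width: 0.005
```

```bash
python3 - <<'E'
from h import *
from rig import observe,optics
s=observe();print(s["ee_pos"],s["contact_force"],s["clock"])
f=optics.grab_frame("side");cv2.imwrite("pics/side4.png",cv2.resize(f["image"][100:260,240:380],None,fx=4,fy=4,interpolation=cv2.INTER_CUBIC))
E
```

```text
[0.51614219 0.12443446 0.22582102] [ 0.51511908 -0.15104861 -0.11773472] 4.275
```

View pics/side4.png

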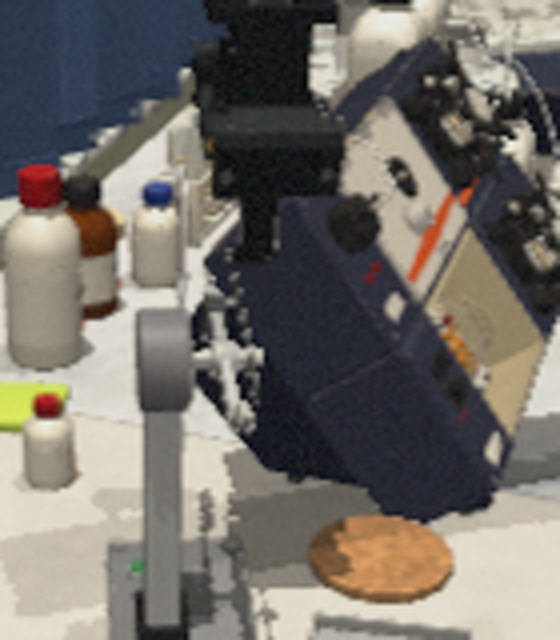

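Call:
arm_command(moves="0 0 -0.05 0 0 0;0 0 -0.05 0 0 0;0 0 -0.05 0 0 0;0 0 0 0 0 0")

```text
clock: 4.82
ee_pos: [0.5175, 0.1242, 0.2176]
eef_rot: [0.047, -0.705, 0.706, -0.049]
contact_force: [-8.2, -5.8, 25.1]
gripper_width: 0.003
```

Call:
arm_command(moves="0 0 0.03 0 0 0;0 0 0 0 0 0;0 0 0 0 0 0")

```text
clock: 5.2
ee_pos: [0.5172, 0.1244, 0.2188]
eef_rot: [0.047, -0.705, 0.706, -0.049]
contact_force: [-4.7, -3.2, 14.6]
gripper_width: 0.008
```

```bash
python3 - <<'E'
from h import *
from rig import observe,optics
s=observe();print(s["ee_pos"],s["contact_force"],s["clock"])
f=optics.grab_frame("wrist");cv2.imwrite("pics/wrist4.png",f["image"][100:300,150:430])
E
```

```text
[0.51721024 0.12436134 0.21880744] [-4.74861381 -3.15610765 14.64075761] 5.2
```

View pics/wrist4.png

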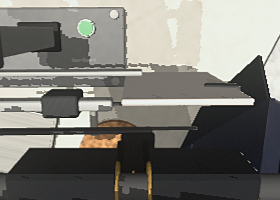

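Call:
arm_command(moves="0 0 0.1 0 0 0;0 0 0.3 0 0 0;0 0 0.5 0 0 0;0 0 0.6 0 0 0;0 0 0 0 0 0")

```text
clock: 5.88
ee_pos: [0.5177, 0.1252, 0.3405]
eef_rot: [-0.046, 0.706, -0.705, 0.05]
contact_force: [1.1, -0.3, -0.7]
gripper_width: 0.005
```

```bash
python3 - <<'E'
from h import *
from rig import observe,optics
s=observe();print(s["ee_pos"],s["contact_force"],s["clock"])
f=optics.grab_frame("wrist");cv2.imwrite("pics/wrist5.png",cv2.resize(f["image"][90:260,100:380],None,fx=2.5,fy=2.5))
R,t=wristRt(f,s["ee_pos"],s["eef_rot"]);f["Rw"],f["tw"]=R,t;pickle.dump(f,open("w5.pkl","wb"))
F=K(f);v,u=np.mgrid[:420,:560];r=f["range_z"]
P=(np.stack([(u-f["cx"])/F*r,(v-f["cy"])/F*r,r],-1)-t)@R
O=np.array([.5284,.2373,0]);X=np.array([.991,.131,0]);Y=np.array([-.131,.991,0])
B=np.stack([(P-O)@X,(P-O)@Y,P[...,2]],-1)
m=(r>0)&(B[...,0]>-.045)&(B[...,0]<-.008)&(B[...,1]<-.02)&(B[...,1]>-.17)&(B[...,2]>.12)&(B[...,2]<.29)
b=B[m]
for y in np.arange(-.17,-.02,.01):
    k=abs(b[:,1]-y)<.005
    if k.sum(): print(round(y,3),k.sum(),np.median(b[k],0).round(4),b[k].min(0).round(3),b[k].max(0).round(3))
E
```

```text
[0.51771579 0.12522944 0.3404553 ] [ 1.05681218 -0.29879443 -0.67491871] 5.875
-0.15 8 [-0.0099 -0.1474  0.2123] [-0.01  -0.149  0.21 ] [-0.009 -0.146  0.214]
-0.14 19 [-0.0102 -0.1408  0.2125] [-0.011 -0.145  0.211] [-0.009 -0.136  0.214]
-0.13 20 [-0.0099 -0.1303  0.2124] [-0.011 -0.135  0.211] [-0.009 -0.126  0.214]
-0.12 209 [-0.0209 -0.1189  0.2193] [-0.033 -0.125  0.211] [-0.009 -0.115  0.222]
-0.11 277 [-0.0203 -0.11    0.2194] [-0.034 -0.115  0.211] [-0.01  -0.105  0.221]
-0.1 83 [-0.0122 -0.1031  0.2177] [-0.034 -0.105  0.21 ] [-0.01  -0.095  0.221]
-0.09 52 [-0.0105 -0.0883  0.2146] [-0.016 -0.095  0.206] [-0.009 -0.085  0.217]
-0.08 45 [-0.0103 -0.0805  0.2151] [-0.016 -0.085  0.206] [-0.009 -0.076  0.217]
-0.07 40 [-0.0107 -0.0702  0.2152] [-0.012 -0.075  0.209] [-0.01  -0.066  0.218]
-0.06 40 [-0.0108 -0.0601  0.2146] [-0.012 -0.065  0.208] [-0.01  -0.055  0.217]
-0.05 41 [-0.011  -0.0499  0.2146] [-0.012 -0.055  0.208] [-0.01  -0.045  0.216]
-0.04 39 [-0.0109 -0.0401  0.2144] [-0.013 -0.045  0.207] [-0.01  -0.035  0.217]
-0.03 39 [-0.0111 -0.0303  0.2147] [-0.012 -0.035  0.208] [-0.01  -0.025  0.217]
-0.02 15 [-0.0114 -0.0222  0.2146] [-0.013 -0.025  0.213] [-0.011 -0.021  0.217]
```

View pics/wrist5.png

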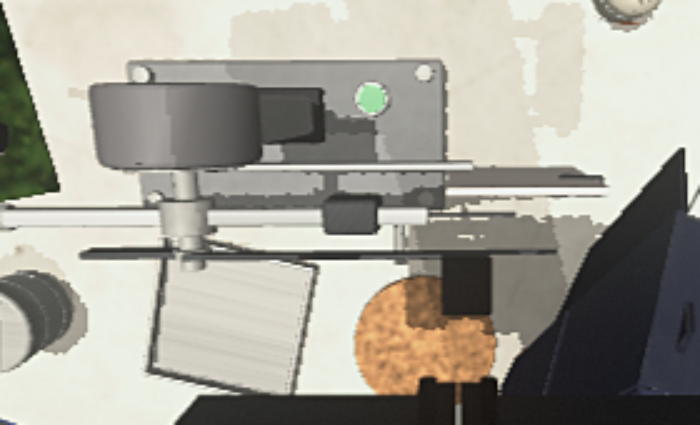

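Call:
arm_command(moves="-0.1 0.3 0 0 0 0.8;-0.1 0.3 0 0 0 0.8;-0.11 0.3 0 0 0 0.8;-0.11 0.3 0 0 0 0.8;-0.11 0.3 0 0 0 0.8;-0.11 0.3 0 0 0 0.8;-0.11 0.3 0 0 0 0.8;-0.12 0.3 0 0 0 0.8;-0.12 0.3 -0.1 0 0 0.8;-0.12 0.3 -0.2 0 0 0.8;-0.12 0.3 -0.2 0 0 0.8;-0.12 0.27 -0.2 0 0 0.8", hand=1)

```text
clock: 7.42
ee_pos: [0.4077, 0.4105, 0.279]
eef_rot: [0.503, -0.498, 0.498, -0.502]
contact_force: [0.3, 0.8, 0.5]
gripper_width: 0.999
```

Call:
arm_command(moves="0 0 0 0 0 0;0 0 0 0 0 0")

```text
clock: 7.68
ee_pos: [0.4089, 0.4094, 0.2806]
eef_rot: [0.501, -0.499, 0.499, -0.5]
contact_force: [-0.4, -0.5, 0.3]
gripper_width: 1.0
```

```bash
cat >> h.py <<'E'
def snapw(name,show=None):
    from rig import observe,optics
    s=observe();f=optics.grab_frame("wrist");R,t=wristRt(f,s["ee_pos"],s["eef_rot"])
    cv2.imwrite(name,f["image"])
    F=K(f);v,u=np.mgrid[:420,:560];r=f["range_z"]
    P=(np.stack([(u-f["cx"])/F*r,(v-f["cy"])/F*r,r],-1)-t)@R;P[r==0]=np.nan
    M=Rn.from_quat(s["eef_rot"]).as_matrix()
    print("ee",s["ee_pos"].round(4),"zyaw",np.arctan2(M[1,2],M[0,2]).round(4),"ydir",M[:,1].round(3),"F",s["contact_force"].round(2),"w",round(s["gripper_width"],3),"t",s["clock"])
    return s,f,R,t,P
E
python3 - <<'E'
from h import *
s,f,R,t,P=snapw("pics/wrist6.png")
m=(abs(P[...,0]-.41)<.05)&(abs(P[...,1]-.41)<.05)&(P[...,2]>.1)&(P[...,2]<.12)
q=P[m];print(len(q),q.mean(0),np.polyfit(q[:,0],q[:,1],1),q.min(0),q.max(0))
m=(abs(P[...,0]-.41)<.05)&(abs(P[...,1]-.41)<.05)&(P[...,2]>.065)&(P[...,2]<.12)
q=P[m];print(len(q),q.min(0),q.max(0))
m=(abs(P[...,0]-.41)<.05)&(abs(P[...,1]-.41)<.05)&(abs(P[...,2]-.058)<.004)
q=P[m];print(len(q),q.mean(0),q.min(0),q.max(0))
E
```

```text
ee [0.4089 0.4094 0.2806] zyaw 0.0026 ydir [-0.    -0.001 -1.   ] F [-0.37 -0.54  0.32] w 1.0 t 7.675
149 [0.41097043 0.41195659 0.10646882] [0.02791765 0.40048326] [0.38924231 0.40918976 0.10006431] [0.43155905 0.4144512  0.1115877 ]
238 [0.38532048 0.40575902 0.06527972] [0.43674964 0.41796019 0.1115877 ]
1223 [0.4105214  0.41411898 0.05742157] [0.3827946  0.38356608 0.05405794] [0.43820726 0.43973704 0.06196944]
```

View pics/wrist6.png

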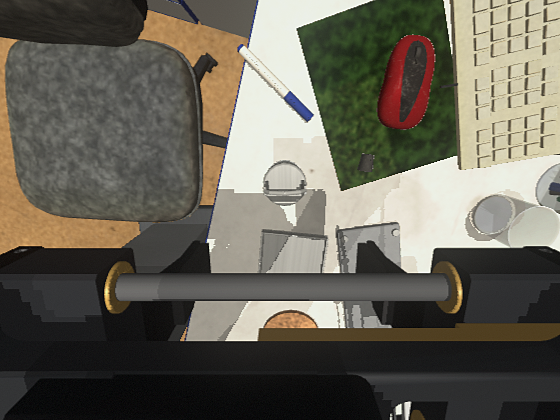

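Call:
arm_command(moves="0.025 0.03 -0.5 0 0 0.17;0 0 -0.6 0 0 0;0 0 -0.6 0 0 0;0 0 -0.5 0 0 0;0 0 -0.3 0 0 0;0 0 -0.15 0 0 0;0 0 0 0 0 0;0 0 0 0 0 0")

```text
clock: 8.72
ee_pos: [0.4112, 0.413, 0.0702]
eef_rot: [-0.507, 0.492, -0.493, 0.508]
contact_force: [-0.1, -0.9, 0.6]
gripper_width: 1.001
```

```bash
python3 - <<'E'
from h import *
s,f,R,t,P=snapw("pics/wrist7.png")
E
```

```text
ee [0.4112 0.413  0.0702] zyaw 0.0299 ydir [ 0.001  0.001 -1.   ] F [-0.05 -0.91  0.59] w 1.001 t 8.725
```

View pics/wrist7.png

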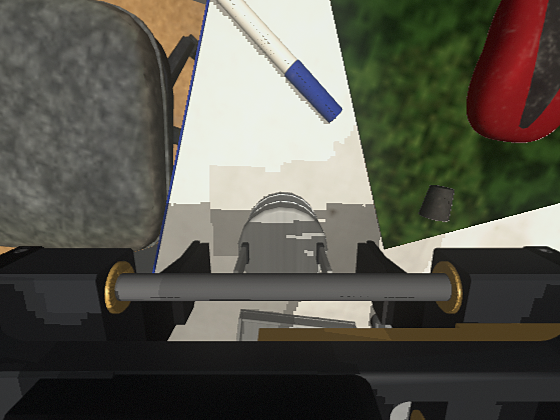

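Call:
arm_command(moves="0 -0.015 -0.05 0 0 0;0 0 0 0 0 0")

```text
clock: 9.02
ee_pos: [0.4106, 0.4111, 0.0649]
eef_rot: [0.508, -0.492, 0.492, -0.507]
contact_force: [-0.6, 0.0, 0.6]
gripper_width: 0.999
```

Call:
arm_command(moves="0 0 0 0 0 0;0 0 0 0 0 0;0 0 0 0 0 0;0 0 0 0 0 0;0 0 0 0 0 0;0 0 0 0 0 0", hand=0, force=25)

```text
clock: 9.78
ee_pos: [0.4106, 0.4113, 0.065]
eef_rot: [-0.508, 0.492, -0.492, 0.508]
contact_force: [-0.2, -0.1, -0.3]
gripper_width: 0.582
```

Call:
arm_command(moves="0 0 0.1 0 0 0;0 0 0.25 0 0 0;0 0 0.4 0 0 0;0 0 0.5 0 0 0;0.1 0 0.4 0 0 0.1;0.3 0 0.18 0 0 0.15;0.35 0 0 0 0 0.15;0.3 0 0 0 0 0.15;0.13 0 0 0 0 0.12;0 0 0 0 0 0;0 0 0 0 0 0;0 0 0 0 0 0")

```text
clock: 11.28
ee_pos: [0.504, 0.4117, 0.2117]
eef_rot: [-0.532, 0.466, -0.466, 0.532]
contact_force: [-0.6, -0.0, -3.4]
gripper_width: 0.586
```

```bash
python3 - <<'E'
from h import *
from rig import optics
s,f,R,t,P=snapw("pics/wrist8.png")
for n in ["side","top"]:
    g=optics.grab_frame(n);pickle.dump(g,open(n+"8.pkl","wb"))
    u,v=proj(g,[.51,.38,.24]).astype(int)
    cv2.imwrite(f"pics/{n}8.png",cv2.resize(g["image"][v-75:v+75,u-95:u+95],None,fx=4,fy=4,interpolation=cv2.INTER_CUBIC)); print(u,v)
E
```

```text
ee [0.504  0.4117 0.2117] zyaw 0.132 ydir [ 0.  0. -1.] F [-0.57 -0.02 -3.42] w 0.586 t 11.275
302 205
220 228
```

View pics/wrist8.png

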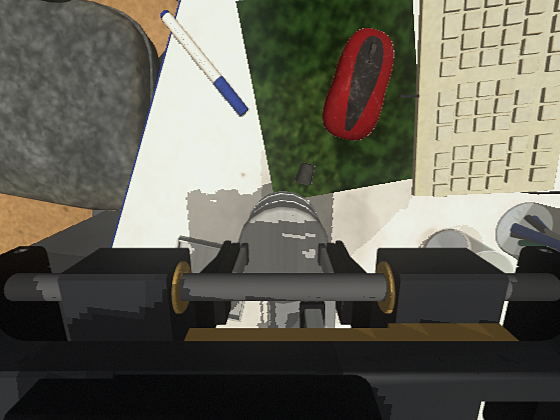

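View pics/side8.png

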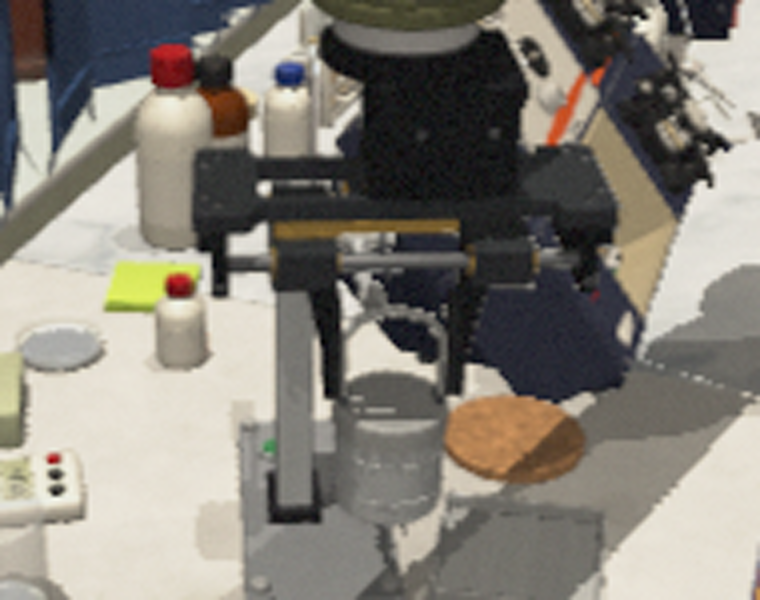

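View pics/top8.png

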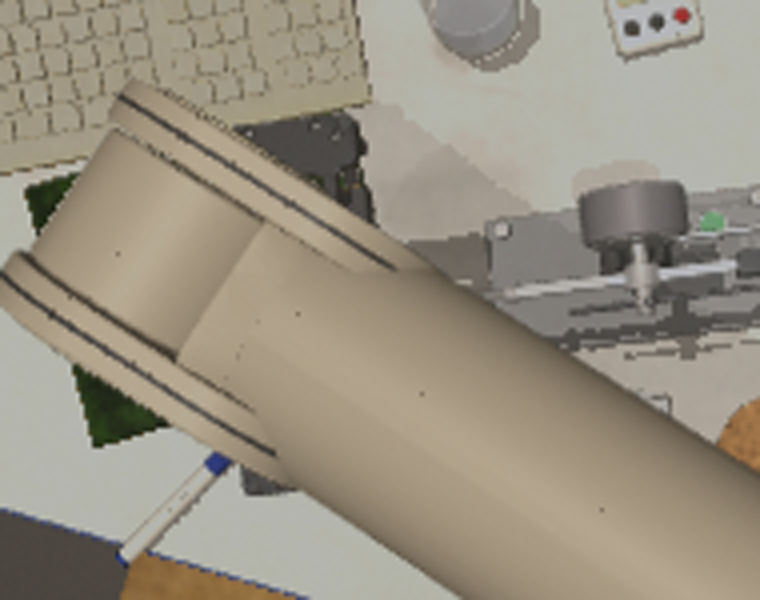

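Call:
arm_command(moves="0.02 -0.12 0 0 0 0;0.02 -0.12 0 0 0 0;0.02 -0.12 0 0 0 0;0.02 -0.12 0 0 0 0;0.02 -0.12 0 0 0 0;0.01 -0.1 0 0 0 0;0 0 0 0 0 0;0 0 0 0 0 0")

```text
clock: 12.42
ee_pos: [0.5135, 0.3556, 0.2114]
eef_rot: [-0.532, 0.466, -0.466, 0.532]
contact_force: [0.2, -0.7, -3.1]
gripper_width: 0.582
```

```bash
python3 - <<'E'
from h import *
from rig import optics
s,f,R,t,P=snapw("pics/wrist9.png")
for n in ["side"]:
    g=optics.grab_frame(n);pickle.dump(g,open(n+"9.pkl","wb"))
    u,v=proj(g,[.51,.38,.24]).astype(int)
    cv2.imwrite(f"pics/{n}9.png",cv2.resize(g["image"][v-40:v+40,u-50:u+50],None,fx=7,fy=7,interpolation=cv2.INTER_CUBIC)); print(u,v)
E
```

```text
ee [0.5135 0.3556 0.2114] zyaw 0.1314 ydir [ 0.  0. -1.] F [ 0.21 -0.65 -3.13] w 0.582 t 12.425
302 205
```

View pics/wrist9.png

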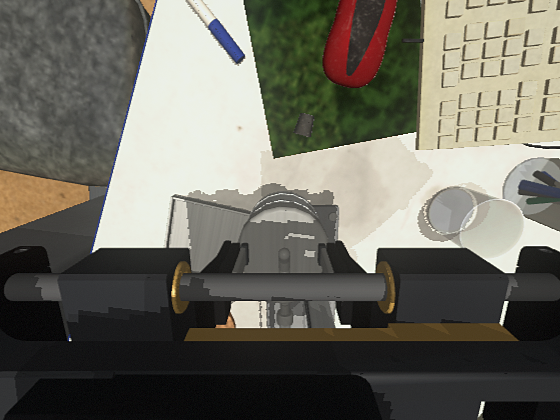

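View pics/side9.png

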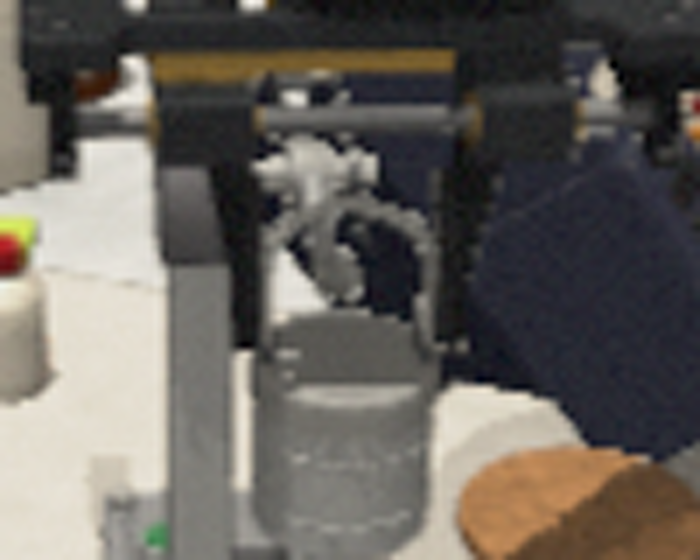

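```bash
cat > avg.py <<'E'
import sys,numpy as np
from rig import observe,optics
n=int(sys.argv[1]);F=[];Tq=[]
for i in range(n):
    optics.grab_frame("wrist");s=observe();F.append(s["contact_force"]);Tq.append(s["torque"])
F=np.array(F);print("F",F.mean(0).round(3),"sem",(F.std(0)/n**.5).round(3),"T",np.mean(Tq,0).round(3),s["ee_pos"].round(4),s["clock"])
E
python3 avg.py 20
```

```text
F [ 0.14  -0.109 -3.138] sem [0.105 0.088 0.133] T [-0.01  -0.098  0.006] [0.5137 0.3553 0.2114] 13.525
```

Call:
arm_command(moves="0 0 -0.08 0 0 0;0 0 -0.08 0 0 0;0 0 -0.06 0 0 0;0 0 -0.03 0 0 0;0 0 0 0 0 0")

```text
clock: 14.15
ee_pos: [0.5137, 0.3553, 0.1912]
eef_rot: [0.532, -0.466, 0.466, -0.532]
contact_force: [-0.5, -0.6, -2.7]
gripper_width: 0.582
```

```bash
python3 avg.py 8
```

```text
F [ 0.128  0.212 -3.063] sem [0.148 0.102 0.124] T [-0.026 -0.11   0.003] [0.5137 0.3553 0.1915] 14.55
```

Call:
arm_command(moves="-0.005 0.012 -0.02 0 0 0;-0.005 0.01 -0.02 0 0 0;0 0 -0.02 0 0 0;0 0 -0.02 0 0 0;0 0 -0.02 0 0 0;0 0 -0.015 0 0 0;0 0 -0.01 0 0 0;0 0 0 0 0 0")

```text
clock: 15.55
ee_pos: [0.5129, 0.3571, 0.1814]
eef_rot: [-0.532, 0.466, -0.466, 0.532]
contact_force: [1.2, -0.1, -2.4]
gripper_width: 0.58
```

```bash
python3 avg.py 8
```

```text
F [ 0.468  0.256 -1.607] sem [0.168 0.191 0.2  ] T [ 0.037 -0.166  0.003] [0.5129 0.3571 0.1814] 15.95
```

Call:
arm_command(moves="0 0.004 -0.015 0 0 0;0 0.004 -0.015 0 0 0;0 0.004 -0.015 0 0 0;0 0 -0.015 0 0 0;0 0 -0.01 0 0 0;0 0 0 0 0 0")

```text
clock: 16.7
ee_pos: [0.5129, 0.358, 0.1758]
eef_rot: [-0.532, 0.466, -0.466, 0.532]
contact_force: [-0.5, -1.2, -0.5]
gripper_width: 0.585
```

```bash
python3 avg.py 20
```

```text
F [-0.261 -1.328 -0.766] sem [0.102 0.155 0.1  ] T [-0.27  -0.034 -0.014] [0.5129 0.358  0.1758] 17.7
```

Call:
arm_command(moves="0 -0.006 -0.012 0 0 0;0 -0.004 -0.012 0 0 0;0 0 -0.012 0 0 0;0 0 -0.008 0 0 0;0 0 0 0 0 0")

```text
clock: 18.32
ee_pos: [0.513, 0.3574, 0.1723]
eef_rot: [-0.532, 0.466, -0.466, 0.532]
contact_force: [0.3, 1.3, -0.1]
gripper_width: 0.583
```

```bash
python3 avg.py 20; python3 - <<'E'
from h import *
s,f,R,t,P=snapw("pics/wrist10.png")
from rig import optics
g=optics.grab_frame("side")
u,v=proj(g,[.51,.38,.21]).astype(int)
cv2.imwrite(f"pics/side10.png",cv2.resize(g["image"][v-40:v+40,u-50:u+50],None,fx=7,fy=7,interpolation=cv2.INTER_CUBIC))
E
```

```text
F [ 0.959  1.261 -0.247] sem [0.103 0.107 0.091] T [ 0.269 -0.314 -0.007] [0.5129 0.3572 0.1722] 19.325
ee [0.5129 0.3572 0.1722] zyaw 0.131 ydir [ 0.  0. -1.] F [ 0.79  0.36 -0.19] w 0.583 t 19.325
```

View pics/side10.png

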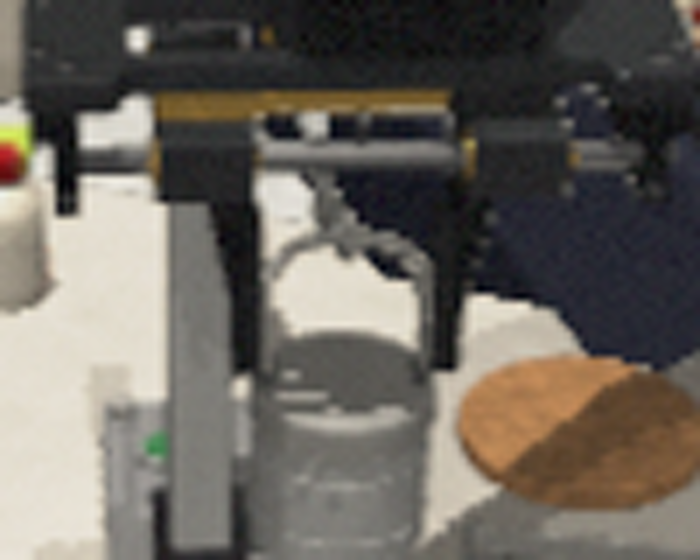

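View pics/wrist10.png

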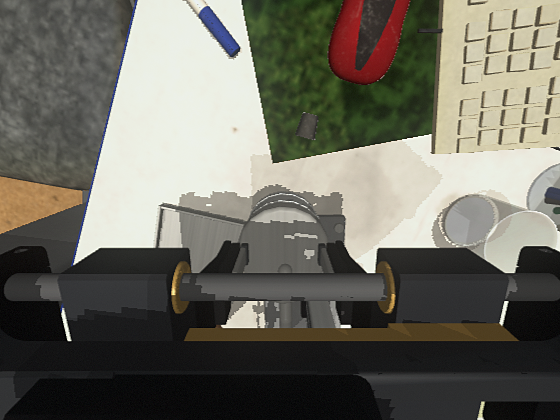

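Call:
arm_command(moves="0.004 0.005 -0.006 0 0 0;0 0 -0.004 0 0 0;0 0 0 0 0 0;0 0 0 0 0 0")

```text
clock: 19.92
ee_pos: [0.5132, 0.3575, 0.1714]
eef_rot: [0.532, -0.466, 0.466, -0.532]
contact_force: [-0.4, 0.2, 0.1]
gripper_width: 0.582
```

```bash
python3 avg.py 16
```

```text
F [-0.52  -0.572 -0.022] sem [0.136 0.144 0.108] T [-0.134  0.032 -0.008] [0.5132 0.3576 0.1714] 20.725
```

Call:
arm_command(moves="0 0 0 0 0 0;0 0 0 0 0 0;0 0 0 0 0 0", hand=0, force=3)

```text
clock: 21.1
ee_pos: [0.5135, 0.3576, 0.1715]
eef_rot: [-0.531, 0.466, -0.466, 0.532]
contact_force: [1.0, 0.2, 0.7]
gripper_width: 0.585
```

Call:
arm_command(moves="0 0 0 0 0 0;0 0 0 0 0 0;0 0 0 0 0 0;0 0 0 0 0 0", hand=0.62)

```text
clock: 21.6
ee_pos: [0.5132, 0.3576, 0.1715]
eef_rot: [-0.532, 0.466, -0.466, 0.532]
contact_force: [1.0, -0.4, -0.2]
gripper_width: 0.621
```

```bash
python3 avg.py 8; python3 - <<'E'
from h import *
s,f,R,t,P=snapw("pics/wrist11.png")
from rig import optics
g=optics.grab_frame("side")
u,v=proj(g,[.51,.38,.21]).astype(int)
cv2.imwrite(f"pics/side11.png",cv2.resize(g["image"][v-40:v+40,u-50:u+50],None,fx=7,fy=7,interpolation=cv2.INTER_CUBIC))
E
```

```text
F [ 0.326  0.228 -0.202] sem [0.221 0.199 0.129] T [-0.001 -0.095  0.025] [0.5132 0.3576 0.1715] 22.0
ee [0.5132 0.3576 0.1715] zyaw 0.131 ydir [ 0.  0. -1.] F [-0.04  0.48 -0.35] w 0.621 t 22.0
```

View pics/side11.png

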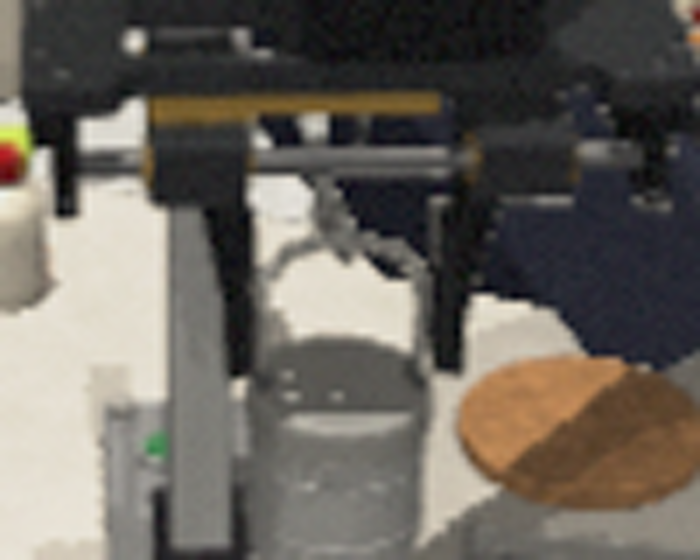

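Call:
arm_command(moves="0 0 0 0 0 0;0 0 0 0 0 0;0 0 0 0 0 0;0 0 0 0 0 0;0 0 0 0 0 0;0 0 0 0 0 0;0 0 0 0 0 0;0 0 0 0 0 0", hand=1)

```text
clock: 23.1
ee_pos: [0.5132, 0.3577, 0.1715]
eef_rot: [-0.532, 0.466, -0.466, 0.532]
contact_force: [0.4, 0.8, 0.9]
gripper_width: 0.997
```

```bash
python3 - <<'E'
from h import *
from rig import optics
prev=None
for i in range(8):
    s,f,R,t,P=snapw(f"pics/wrist12.png")
    g=f["image"][180:262,235:330].astype(int)
    if prev is not None: print("diff",abs(g-prev).mean().round(2))
    prev=g
    optics.grab_frame("top")
g=optics.grab_frame("side")
u,v=proj(g,[.51,.38,.21]).astype(int)
cv2.imwrite(f"pics/side12.png",cv2.resize(g["image"][v-40:v+40,u-50:u+50],None,fx=7,fy=7,interpolation=cv2.INTER_CUBIC))
E
```

```text
ee [0.5132 0.3577 0.1715] zyaw 0.1311 ydir [ 0.  0. -1.] F [0.4  0.77 0.93] w 0.997 t 23.1
ee [0.5132 0.3576 0.1715] zyaw 0.131 ydir [ 0.  0. -1.] F [ 0.07 -0.03  0.47] w 1.002 t 23.2
diff 0.78
ee [0.5133 0.3576 0.1715] zyaw 0.131 ydir [ 0. -0. -1.] F [-0.02  0.18  0.16] w 0.996 t 23.3
diff 0.78
ee [0.5132 0.3577 0.1714] zyaw 0.131 ydir [ 0.  0. -1.] F [0.35 0.82 0.16] w 1.001 t 23.4
diff 0.78
ee [0.5132 0.3576 0.1715] zyaw 0.1309 ydir [ 0.  0. -1.] F [ 0.2  -0.24 -0.15] w 0.999 t 23.5
diff 0.78
ee [0.5132 0.3576 0.1715] zyaw 0.131 ydir [ 0.  0. -1.] F [ 0.05 -0.14  0.89] w 0.999 t 23.6
diff 0.78
ee [0.5132 0.3576 0.1715] zyaw 0.131 ydir [ 0.  0. -1.] F [-0.66 -0.74  0.43] w 1.003 t 23.7
diff 0.78
ee [0.5132 0.3577 0.1715] zyaw 0.131 ydir [ 0.  0. -1.] F [-0.79  0.19  0.08] w 0.999 t 23.8
diff 0.77
```

View pics/side12.png

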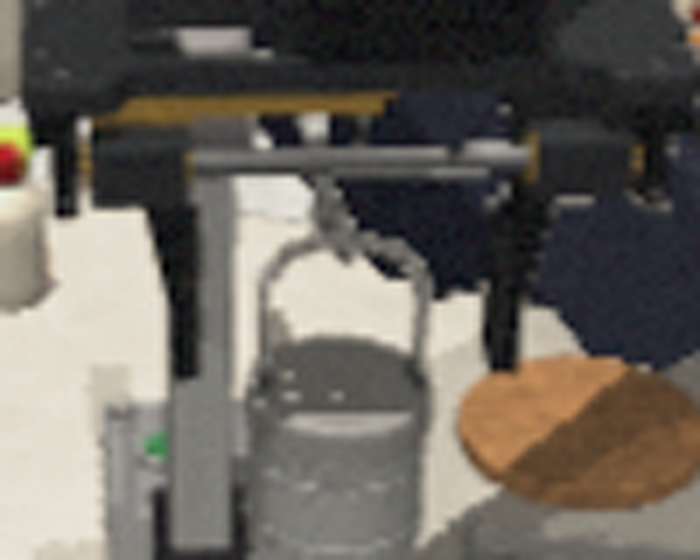

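View pics/wrist12.png

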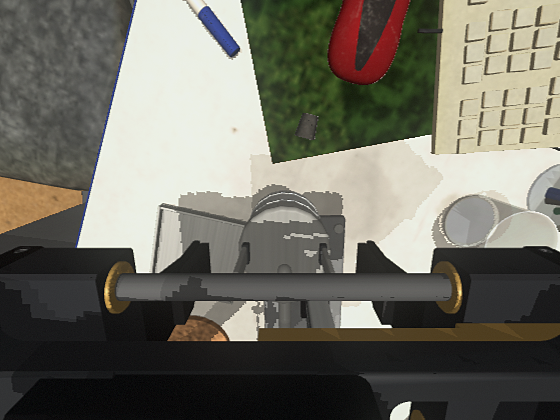

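Call:
arm_command(moves="0 0 0 0 0 0;0 0 0 0 0 0;0 0 0 0 0 0;0 0 0 0 0 0;0 0 0 0 0 0;0 0 0 0 0 0;0 0 0 0 0 0;0 0 0 0 0 0")

```text
clock: 24.95
ee_pos: [0.5132, 0.3576, 0.1714]
eef_rot: [-0.532, 0.466, -0.466, 0.532]
contact_force: [-0.5, 0.4, 0.2]
gripper_width: 0.997
```

```bash
cat > ptr.py <<'E'
from h import *
from rig import optics
import sys
g=optics.grab_frame("top")
F=K(g);v,u=np.mgrid[:420,:560];r=g["range_z"]
P=(np.stack([(u-g["cx"])/F*r,(v-g["cy"])/F*r,r],-1)-g["t"])@g["R"]
O=np.array([.5284,.2373,0]);X=np.array([.991,.131,0]);Y=np.array([-.131,.991,0])
B=np.stack([(P-O)@X,(P-O)@Y,P[...,2]],-1)
for nm,a,b in [("tab",-.034,-.018),("ptr",-.014,-.006),("beam",-.004,.006)]:
    m=(r>0)&(B[...,0]>a)&(B[...,0]<b)&(B[...,2]>.19)&(B[...,2]<.29)
    for y in [-.15,-.14,-.13,-.12,-.11,-.1,-.09,-.08,-.06,-.04,.04,.06,.08]:
        k=m&(abs(B[...,1]-y)<.005)
        if k.sum(): print(nm,y,k.sum(),np.median(B[k],0).round(4))
cv2.imwrite(sys.argv[1],cv2.resize(g["image"][180:310,190:390],None,fx=4,fy=4,interpolation=cv2.INTER_CUBIC))
E
python3 ptr.py pics/top12.png
```

```text
tab -0.12 13 [-0.0246 -0.117   0.2361]
tab -0.11 32 [-0.0263 -0.1101  0.2354]
tab -0.1 21 [-0.0254 -0.1015  0.2347]
ptr -0.14 5 [-0.0111 -0.1407  0.2319]
ptr -0.13 2 [-0.0118 -0.128   0.2297]
ptr -0.12 5 [-0.0111 -0.12    0.2311]
ptr -0.11 5 [-0.0124 -0.1106  0.2334]
ptr -0.1 6 [-0.0129 -0.1005  0.2324]
ptr -0.09 8 [-0.0118 -0.0874  0.2259]
ptr -0.08 8 [-0.0126 -0.0806  0.2269]
ptr -0.06 4 [-0.0128 -0.0603  0.2258]
ptr -0.04 3 [-0.0124 -0.0414  0.2213]
beam -0.13 2 [ 0.0022 -0.1281  0.2257]
beam -0.12 4 [ 0.0027 -0.1214  0.2246]
beam -0.11 4 [ 0.0022 -0.1102  0.223 ]
beam -0.1 5 [ 0.0017 -0.0979  0.2208]
beam -0.09 15 [ 0.002  -0.0887  0.2233]
beam -0.08 16 [ 0.0014 -0.0815  0.2214]
beam -0.06 19 [ 0.0014 -0.0607  0.2217]
beam -0.04 14 [ 0.0019 -0.0389  0.2151]
```

View pics/top12.png

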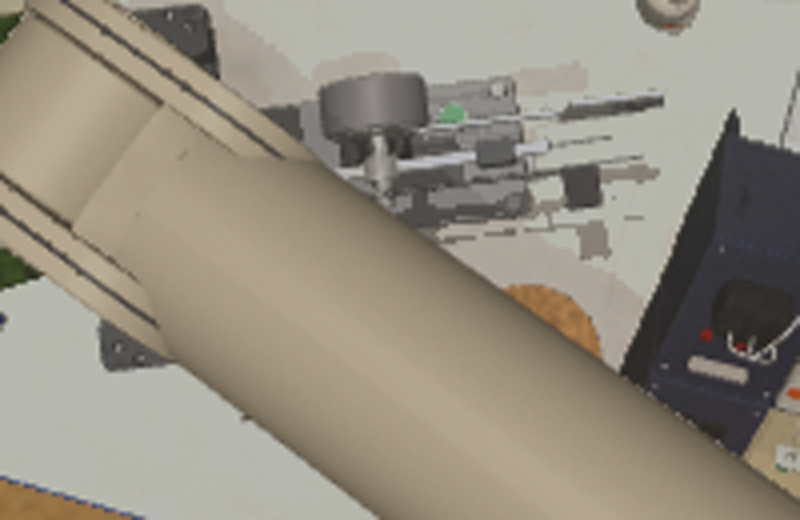

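```bash
python3 - <<'E'
import numpy as np
A=np.concatenate([np.load("ptop.npy").reshape(-1,3),np.load("pside.npy").reshape(-1,3)])
O=np.array([.5284,.2373,0]);X=np.array([.991,.131,0])
A=A[~np.isnan(A[:,0])]; A=A[((A-O)@X<-.045)]
for z0,z1 in [(.02,.06),(.06,.1),(.1,.14),(.14,.18),(.18,.22),(.22,.3)]:
    print(z0,[(round(x,2),(lambda k: round(float(A[k,1].max()),3) if k.sum()>1 else None)((abs(A[:,0]-x)<.02)&(A[:,1]<.2)&(A[:,1]>-.3)&(A[:,2]>z0)&(A[:,2]<z1))) for x in np.arange(.28,.54,.04)])
E
```

```text
0.02 [(np.float64(0.28), -0.062), (np.float64(0.32), 0.09), (np.float64(0.36), 0.093), (np.float64(0.4), 0.084), (np.float64(0.44), 0.075), (np.float64(0.48), 0.062), (np.float64(0.52), 0.04)]
0.06 [(np.float64(0.28), -0.154), (np.float64(0.32), 0.024), (np.float64(0.36), 0.09), (np.float64(0.4), 0.084), (np.float64(0.44), 0.074), (np.float64(0.48), 0.064), (np.float64(0.52), 0.04)]
0.1 [(np.float64(0.28), -0.175), (np.float64(0.32), -0.159), (np.float64(0.36), 0.059), (np.float64(0.4), 0.081), (np.float64(0.44), 0.074), (np.float64(0.48), 0.063), (np.float64(0.52), 0.053)]
0.14 [(np.float64(0.28), -0.186), (np.float64(0.32), -0.172), (np.float64(0.36), -0.064), (np.float64(0.4), 0.07), (np.float64(0.44), 0.072), (np.float64(0.48), 0.064), (np.float64(0.52), 0.052)]
0.18 [(np.float64(0.28), None), (np.float64(0.32), -0.184), (np.float64(0.36), -0.183), (np.float64(0.4), -0.035), (np.float64(0.44), 0.066), (np.float64(0.48), 0.064), (np.float64(0.52), 0.052)]
0.22 [(np.float64(0.28), None), (np.float64(0.32), None), (np.float64(0.36), -0.193), (np.float64(0.4), -0.153), (np.float64(0.44), 0.047), (np.float64(0.48), 0.055), (np.float64(0.52), 0.052)]
```

Call:
arm_command(moves="0 0 0 0 0 0;0 0 0 0 0 0;0 0 0 0 0 0;0 0 0 0 0 0;0 0 0 0 0 0;0 0 0 0 0 0", hand=0, force=25)

```text
clock: 25.75
ee_pos: [0.5133, 0.3576, 0.1715]
eef_rot: [-0.532, 0.466, -0.466, 0.532]
contact_force: [0.2, 0.7, -0.6]
gripper_width: 0.584
```

Call:
arm_command(moves="0 0 0.02 0 0 0;0 0 0.03 0 0 0;0 0 0.05 0 0 0;0 0 0.06 0 0 0;0 0 0.08 0 0 0;0 0 0.08 0 0 0;0 0 0.09 0 0 0;0 0 0.09 0 0 0;0 0 0.03 0 0 0;0 0 0 0 0 0")

```text
clock: 27.0
ee_pos: [0.5132, 0.3577, 0.214]
eef_rot: [-0.532, 0.466, -0.466, 0.532]
contact_force: [0.0, -0.1, -3.3]
gripper_width: 0.586
```

```bash
python3 - <<'E'
from h import *
from rig import optics
s,f,R,t,P=snapw("pics/wrist13.png")
g=optics.grab_frame("side")
u,v=proj(g,[.51,.38,.24]).astype(int)
cv2.imwrite(f"pics/side13.png",cv2.resize(g["image"][v-40:v+40,u-50:u+50],None,fx=7,fy=7,interpolation=cv2.INTER_CUBIC))
E
python3 ptr.py pics/top13.png | grep -E "tab|beam"
```

```text
ee [0.5132 0.3577 0.214 ] zyaw 0.131 ydir [ 0.  0. -1.] F [ 0.   -0.05 -3.27] w 0.586 t 27.0
tab -0.12 12 [-0.0257 -0.1168  0.2371]
tab -0.11 32 [-0.0262 -0.1102  0.2352]
tab -0.1 21 [-0.0254 -0.1021  0.2332]
beam -0.13 2 [ 0.002  -0.1283  0.2057]
beam -0.12 4 [ 0.0028 -0.1214  0.2072]
beam -0.11 3 [ 0.0021 -0.1089  0.2069]
beam -0.1 3 [ 0.0027 -0.0991  0.2089]
beam -0.09 14 [ 0.0016 -0.0907  0.2105]
beam -0.08 19 [ 0.0003 -0.0804  0.2107]
beam -0.06 19 [ 0.0016 -0.0597  0.2129]
beam -0.04 15 [ 0.0006 -0.041   0.209 ]
```

View pics/side13.png

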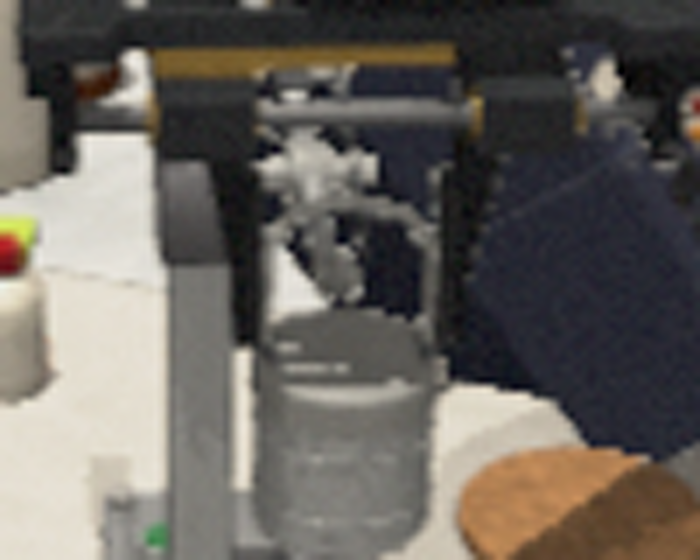

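View pics/wrist13.png

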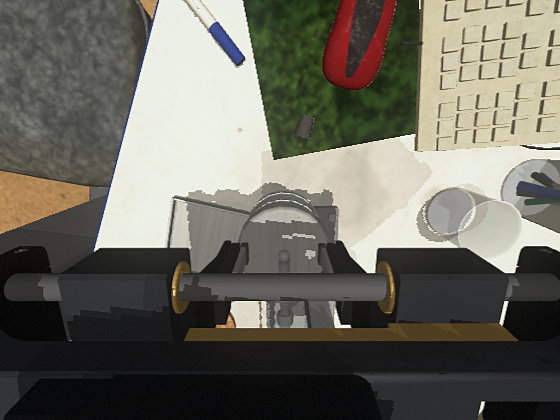

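Call:
arm_command(moves="-0.02 0.12 0 0 0 0;-0.02 0.12 0 0 0 0;-0.02 0.12 0 0 0 0;-0.02 0.12 0 0 0 0;-0.02 0.12 0 0 0 0;0 0.12 0 0 0 0;0 0.1 0.1 0 0 0;0 0 0.3 0 0 0;0 0 0.5 0 0 0;-0.1 0 0.5 0 0 0.2;-0.2 0 0.4 0 0 0.3;-0.25 -0.1 0.2 0 0 0.3")

```text
clock: 28.65
ee_pos: [0.4607, 0.4162, 0.3763]
eef_rot: [-0.558, 0.433, -0.433, 0.56]
contact_force: [-1.0, 0.0, -4.5]
gripper_width: 0.585
```

Call:
arm_command(moves="-0.25 -0.2 0 0 0 0.3;-0.2 -0.35 0 0 0 0.3;-0.15 -0.4 0 0 0 0.3;0 -0.45 0 0 0 0.3;0 -0.45 0 0 0 0.3;0 -0.45 0 0 0 0.3;0 -0.45 0 0 0 0.3;0 -0.4 0 0 0 0;0 -0.3 0 0 0 0;0 -0.1 0 0 0 0;0 0 0 0 0 0;0 0 0 0 0 0")

```text
clock: 30.15
ee_pos: [0.4131, 0.1326, 0.374]
eef_rot: [-0.62, 0.34, -0.34, 0.62]
contact_force: [-0.1, 0.8, -4.2]
gripper_width: 0.582
```

```bash
python3 - <<'E'
from h import *
s,f,R,t,P=snapw("pics/wrist14.png")
E
```

```text
ee [0.4131 0.1326 0.374 ] zyaw 0.568 ydir [ 0.  0. -1.] F [-0.07  0.79 -4.25] w 0.582 t 30.15
```

View pics/wrist14.png

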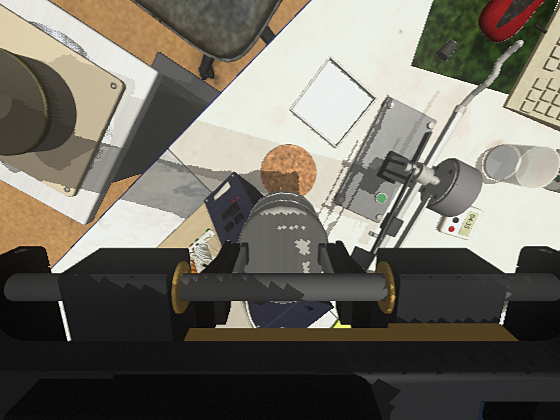

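Call:
arm_command(moves="-0.04 0.12 -0.2 0 0 0;0 0 -0.5 0 0 0;0 0 -0.6 0 0 0;0 0 -0.6 0 0 0;0 0 -0.5 0 0 0;0 0 -0.2 0 0 0;0 0 0 0 0 0;0 0 0 0 0 0")

```text
clock: 31.2
ee_pos: [0.4108, 0.1414, 0.1672]
eef_rot: [-0.619, 0.34, -0.341, 0.62]
contact_force: [0.2, 0.1, -3.7]
gripper_width: 0.581
```

```bash
python3 - <<'E'
from h import *
from rig import optics
s,f,R,t,P=snapw("pics/wrist15.png")
g=optics.grab_frame("side")
cv2.imwrite(f"pics/side15.png",cv2.resize(g["image"][90:290,230:430],None,fx=3,fy=3,interpolation=cv2.INTER_CUBIC))
E
```

```text
ee [0.4108 0.1414 0.1672] zyaw 0.5663 ydir [ 0.002  0.001 -1.   ] F [ 0.17  0.11 -3.65] w 0.581 t 31.2
```

View pics/wrist15.png

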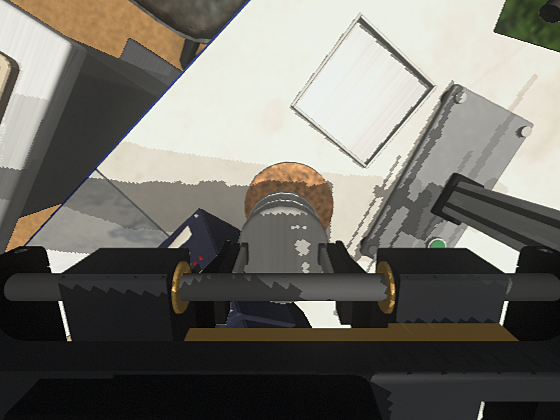

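View pics/side15.png

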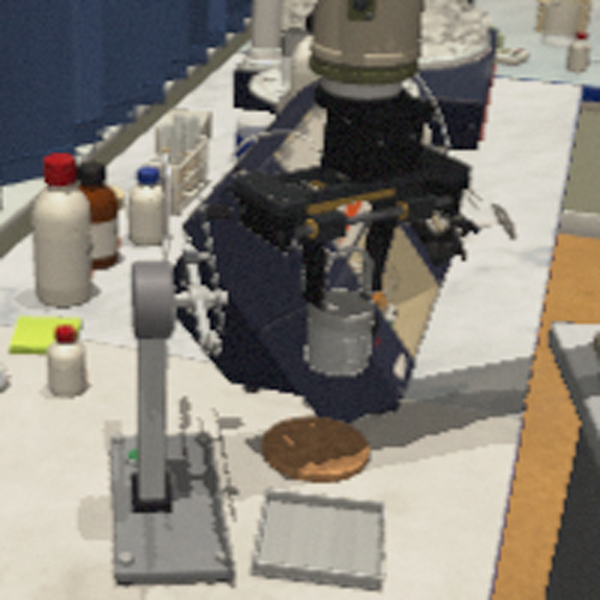

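Call:
arm_command(moves="0 0 -0.2 0 0 0;0 0 -0.25 0 0 0;0 0 -0.25 0 0 0;0 0 -0.2 0 0 0;0 0 -0.1 0 0 0;0 0 -0.05 0 0 0;0 0 0 0 0 0")

```text
clock: 32.17
ee_pos: [0.4102, 0.1409, 0.082]
eef_rot: [-0.62, 0.34, -0.341, 0.62]
contact_force: [-0.6, 0.4, -2.6]
gripper_width: 0.586
```

```bash
python3 avg.py 6
```

```text
F [-0.084 -0.041 -3.198] sem [0.148 0.237 0.106] T [ 0.021 -0.134 -0.005] [0.4103 0.1408 0.0821] 32.475
```

Call:
arm_command(moves="0 0 -0.03 0 0 0;0 0 -0.03 0 0 0;0 0 -0.02 0 0 0;0 0 0 0 0 0")

```text
clock: 32.98
ee_pos: [0.4099, 0.1409, 0.0753]
eef_rot: [-0.62, 0.341, -0.34, 0.62]
contact_force: [0.6, 0.4, -3.5]
gripper_width: 0.581
```

```bash
python3 avg.py 6
```

```text
F [ 0.266  0.253 -3.425] sem [0.188 0.134 0.251] T [ 0.058 -0.128 -0.028] [0.41   0.1408 0.0755] 33.275
```

Call:
arm_command(moves="0 0 -0.015 0 0 0;0 0 0 0 0 0")

```text
clock: 33.52
ee_pos: [0.4101, 0.1411, 0.075]
eef_rot: [0.62, -0.34, 0.34, -0.62]
contact_force: [-5.3, -0.8, 11.3]
gripper_width: 0.581
```

```bash
python3 avg.py 6
```

```text
F [-4.935 -0.146 10.951] sem [0.186 0.152 0.119] T [-0.369  1.305 -0.065] [0.4101 0.1412 0.075 ] 33.825
```

Call:
arm_command(moves="0 0 0.01 0 0 0;0 0 0 0 0 0")

```text
clock: 34.08
ee_pos: [0.4101, 0.1409, 0.0752]
eef_rot: [-0.62, 0.34, -0.341, 0.62]
contact_force: [-0.6, 0.6, 1.4]
gripper_width: 0.584
```

Call:
arm_command(moves="0 0 0 0 0 0;0 0 0 0 0 0;0 0 0 0 0 0;0 0 0 0 0 0;0 0 0 0 0 0", hand=0.82)

```text
clock: 34.7
ee_pos: [0.41, 0.1408, 0.0751]
eef_rot: [-0.62, 0.34, -0.34, 0.62]
contact_force: [-0.0, -0.3, -0.1]
gripper_width: 0.818
```

```bash
python3 - <<'E'
from h import *
s,f,R,t,P=snapw("pics/wrist16.png")
E
```

```text
ee [0.41   0.1408 0.0751] zyaw 0.566 ydir [ 0.  0. -1.] F [-0.01 -0.25 -0.14] w 0.818 t 34.7
```

View pics/wrist16.png

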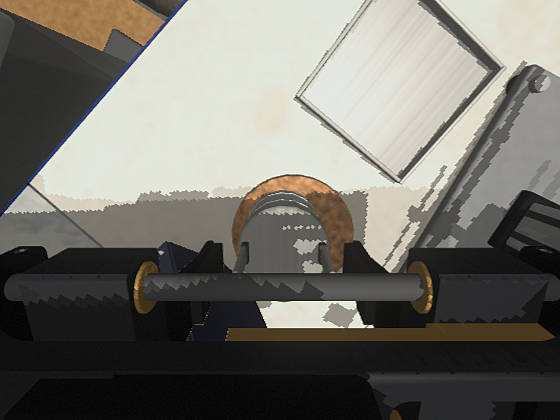

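Can stands on the mat, fingers clear of the straps. Rising straight up.

Call:
arm_command(moves="0 0 0.15 0 0 0;0 0 0.3 0 0 0;0 0 0.5 0 0 0;0 0 0.5 0 0 0;0 0 0.5 0 0 0;0 0 0.5 0 0 0;0 0 0.5 0 0 0;-0.2 0.4 0 0 0 0;-0.2 0.5 0 0 0 0;-0.1 0.6 0 0 0 0;0 0.6 0 0 0 0;0 0.5 0 0 0 0")

```text
clock: 36.25
ee_pos: [0.3699, 0.3504, 0.3124]
eef_rot: [-0.619, 0.34, -0.341, 0.62]
contact_force: [1.6, -0.5, -0.5]
gripper_width: 0.818
```

Call:
arm_command(moves="0 0.5 0 0 0 0;0 0.4 0 0 0 0;0 0 0 0 0 0;0 0 0 0 0 0")

```text
clock: 36.75
ee_pos: [0.3701, 0.4203, 0.3115]
eef_rot: [0.62, -0.34, 0.341, -0.62]
contact_force: [0.2, -0.2, -0.5]
gripper_width: 0.818
```

```bash
python3 ptr.py pics/top17.png | grep -E "tab|beam -0.1|ptr -0.1"; python3 - <<'E'
from h import *
from rig import optics,observe
g=optics.grab_frame("top");F=K(g);v,u=np.mgrid[:420,:560];r=g["range_z"]
P=(np.stack([(u-g["cx"])/F*r,(v-g["cy"])/F*r,r],-1)-g["t"])@g["R"]
m=(abs(P[...,0]-.41)<.06)&(abs(P[...,1]-.14)<.06)&(abs(P[...,2]-.068)<.006);q=P[m]
print("lid",m.sum(),q.mean(0),q.min(0),q.max(0))
print(observe()["ee_pos"],observe()["contact_force"],observe()["clock"])
g=optics.grab_frame("side")
cv2.imwrite(f"pics/side17.png",cv2.resize(g["image"][90:290,230:430],None,fx=3,fy=3,interpolation=cv2.INTER_CUBIC))
E
```

```text
tab -0.12 13 [-0.0267 -0.1165  0.2367]
tab -0.11 31 [-0.0263 -0.1097  0.2354]
tab -0.1 19 [-0.0256 -0.102   0.2341]
ptr -0.14 5 [-0.0113 -0.1398  0.2329]
ptr -0.13 2 [-0.0119 -0.1279  0.2303]
ptr -0.12 5 [-0.0113 -0.12    0.2303]
ptr -0.11 5 [-0.0126 -0.1104  0.235 ]
ptr -0.1 5 [-0.0129 -0.099   0.232 ]
beam -0.13 2 [ 0.0019 -0.1281  0.2072]
beam -0.12 4 [ 0.003  -0.1217  0.2053]
beam -0.11 3 [ 0.002  -0.1084  0.2046]
beam -0.1 4 [ 0.0025 -0.1004  0.2082]
lid 360 [0.40611998 0.14063719 0.06815286] [0.35598311 0.0803524  0.06205647] [0.43684296 0.1711128  0.07381683]
[0.3706763  0.41969568 0.31155632] [ 0.63301125 -0.27413173 -0.46943127] 36.85
```

View pics/top17.png

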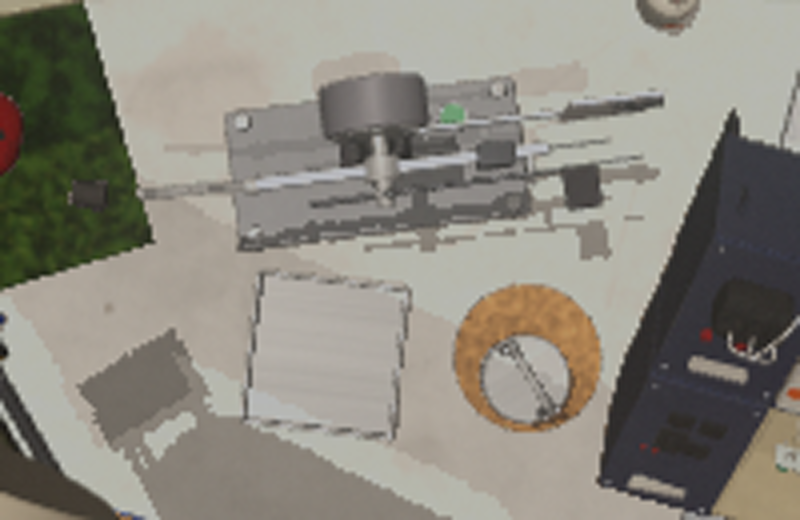

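View pics/side17.png

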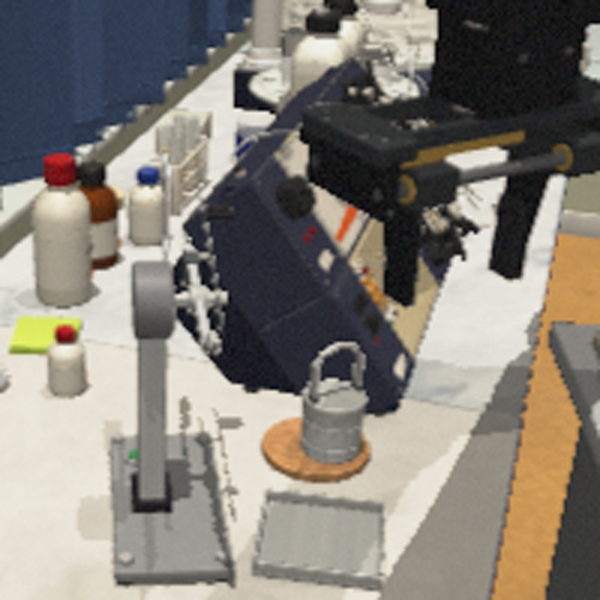

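```bash
python3 - <<'E'
from h import *
f=pickle.load(open("top0.pkl","rb"))
for (u,v) in [(527,358)]: print("mat",pt(f,190+u/4,180+v/4,.01))
for (u,v) in [(525,379)]: print("lid",pt(f,190+u/4,180+v/4,.068))
i0=f["image"].astype(int)
from rig import optics
i1=optics.grab_frame("top")["image"].astype(int)
d=(abs(i1-i0).max(2)>60).astype(np.uint8); cv2.imwrite("pics/diff.png",d*255)
E
```

```text
mat [0.4193751  0.13615237 0.01      ]
lid [0.40673477 0.14220968 0.068     ]
```

View pics/diff.png

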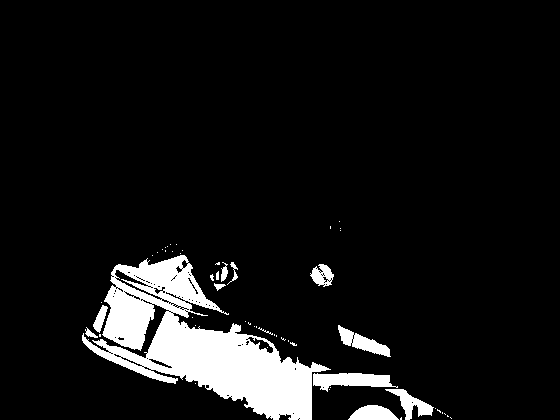

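```bash
python3 -c "
from rig import order;print(order.finish_job())"
```

```text
the job is handed in; nothing more can be done
None
```

I weighed the can and set it upright on the cork mat, because the maximum pointer was left below the limit index. The job is handed in and gave no verdict.

- **Reset:** I pressed the tab down to the firm stop. The push peaked at about 25 N, more than it needed. Afterwards the pointer lay level, at about 0 rad.
- **Hanging:** I lowered the can onto the hook until the measured load fell from about 3.1 N to 0, then opened the fingers slowly. It hung still for more than 1.5 s. The tab and the beam, compared with their zero positions, both came to about 0.14 rad, so they agreed.
- **Reading:** About 0.14 rad on the maximum pointer is well below the 0.20 rad index. The force of 3.1 N would predict about 0.12 rad, slightly lower but the same side of the limit.
- **Final checks:**
  - The can is 10 to 14 mm from the mat's centre; the arm pose gives 10.5 mm and the top camera 14 mm. Both are within the 23 mm allowed.
  - The beam is back at zero, and the gripper is clear and touching nothing.
  - The before-and-after top view shows no other object moved. The arm hid the marker in the last picture, so I could not check it there.

The clock stood at about 37 s at hand-in, against the 70 s limit.

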